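# Pack the colour-coded tool tray for the shift

## Task

Get the tool tray ready: first clear the flour shaker out of it and stand it upright on its cork coaster. Then lay every brush and spatula on the counter flat in the compartment whose clip has the colour of its handle, with the handle's end at the clip; and slide the aluminium guide strip out over the open end of its wooden rack until you can get a grip on it, and lay it flat in the compartment with the black clip, either way round. Leave the other things on the counter where they are.

Things in the scene. Friction and masses are not known exactly. Their poses are not given: they have to be found in the camera images.
- tray: Fixed tool tray 202 (x, along compartments) x 284 mm; origin: centre of underside. Two cross rests (|x| 62 to 90 mm, top z 22 mm) carry the things; between them an open trough, floor z 4 mm, gives fingers room. Fins 4 mm thick on the rests (to z 34 mm) make 5 compartments 56 mm apart (y 0, +-56, +-112 mm), 52 mm clear, 190 mm between end walls (6 mm thick, to z 34 mm).
- rack: Fixed wooden rack of the guide strip: board 210 x 70 mm, top surface at z 45 mm; origin: centre of underside. Lips 8 mm thick, 7 mm high on both long sides and the back end (-x) leave a channel 50 mm wide; the end at x = +105 mm is open and drops straight to the counter.
- strip: Loose flat aluminium guide strip with ruler marks, 170 (x) x 40 (y) x 4 mm, 70 g; origin: centre of underside. Starts along the rack's channel, lower than the lips, so its sides cannot be gripped there; a fingertip pressed on it slides it out of the open end (it tips if its middle passes the edge).
- coaster: Fixed round cork coaster, 92 mm across, 6 mm high; origin at the centre of its underside, on the counter.
- flour_shaker: Loose steel flour shaker, upright cylinder 59 mm across, 84 mm tall with a domed top above 72 mm, 0.21 kg; origin at the centre of its underside. It starts standing in the trough of the tray.
- clip_black: Black clip, 36 mm wide, on the tray's end wall, which marks the compartment of the guide strip; axes and origin as for the red clip.
- clip_red: Red clip, 36 mm wide, on the tray's end wall; marks the red-handled tool's compartment. Origin on the compartment's centre line in the middle of the wall, 30 mm above the counter (clip top 10 mm higher); +x points into the tray: compartment's centre 98 mm along +x, top of rests 8 mm below the origin. Clips stand in any order, all on one end wall.
- red_brush: Loose brush 172 mm long, 80 g, lying flat, underside flat; may be absent. Origin on the underside in the middle of its length; +x points to the head (steel ferrule and pale bristles, 36 mm wide, 12 mm high). The red handle, 22 mm wide and 16 mm high, runs from x = -86 to +20 mm; grip it near x = -5 mm.
- clip_blue: Blue clip for the blue-handled tool; axes and origin as for the red clip.
- blue_spatula: Loose spatula 172 mm long, 80 g, lying flat, underside flat; may be absent. Origin on the underside in the middle of its length; +x points to the head (white blade, 40 mm wide, 8 mm high). The blue handle, 22 mm wide and 16 mm high, runs from x = -86 to +20 mm; grip it near x = -5 mm.
- clip_green: Green clip for the green-handled tool; axes and origin as for the red clip.
- green_brush: Loose brush 172 mm long, 80 g, lying flat, underside flat; may be absent. Origin on the underside in the middle of its length; +x points to the head (steel ferrule and pale bristles, 36 mm wide, 12 mm high). The green handle, 22 mm wide and 16 mm high, runs from x = -86 to +20 mm; grip it near x = -5 mm.
- clip_yellow: Yellow clip for the yellow-handled tool; axes and origin as for the red clip.
- yellow_spatula: Loose spatula 172 mm long, 80 g, lying flat, underside flat; may be absent. Origin on the underside in the middle of its length; +x points to the head (white blade, 40 mm wide, 8 mm high). The yellow handle, 22 mm wide and 16 mm high, runs from x = -86 to +20 mm; grip it near x = -5 mm.
- timer: White wind-up kitchen timer, 63 mm across, 44 mm high; origin at the centre of its underside. A bystander: leave it where it is.
- tape_roll: Roll of tape, 104 mm across, 25 mm high; origin at the centre of its underside. A bystander: leave it where it is.
- scissors: Scissors with red handles, 87 x 199 x 9 mm; origin at the centre of its underside. A bystander: leave it where it is.

How it is judged:
On the way:
1. the flour shaker stands upright on the coaster, out of the tray (horizontal distance between flour_shaker and coaster below 0.02 m and angle between flour_shaker's own z axis and vertical below 0.1 rad and height (world z) of flour_shaker between 0.002 and 0.012 m and contact force between the fingers and flour_shaker below 0.5 N), for 0.2 s.
At the end, for the whole second after the job is handed in: Shaker upright on coaster, within 20 mm of centre. Each present tool flat on both rests of its colour's compartment (5 mm in height, 18 mm sideways), handle end within 30 mm of the clip. Strip flat at the black clip: 15 mm lengthwise, 14 mm sideways, 0.15 rad. All at rest (horizontal distance between flour_shaker and coaster below 0.02 m and angle between flour_shaker's own z axis and vertical below 0.1 rad and height (world z) of flour_shaker between 0.002 and 0.012 m and linear speed of each of flour_shaker, strip, red_brush, blue_spatula, green_brush, yellow_spatula below 0.02 m/s and x of strip in the frame of clip_black between 0.083 and 0.113 m and y of strip in the frame of clip_black between -0.014 and 0.014 m and z of strip in the frame of clip_black between -0.013 and -0.003 m and angle between the x axis of strip and the x axis of clip_black, either way round below 0.15 rad and angle between strip's own x axis and vertical between 1.52079 and 1.62079 rad and x of clip_red in the frame of red_brush between -0.116 and -0.082 m and y of clip_red in the frame of red_brush between -0.018 and 0.018 m and z of clip_red in the frame of red_brush between 0.003 and 0.013 m and y of red_brush in the frame of clip_red between -0.015 and 0.015 m and z of red_brush in the frame of clip_red between -0.012 and -0.004 m and x of clip_blue in the frame of blue_spatula between -0.116 and -0.082 m and y of clip_blue in the frame of blue_spatula between -0.018 and 0.018 m and z of clip_blue in the frame of blue_spatula between 0.003 and 0.013 m and y of blue_spatula in the frame of clip_blue between -0.015 and 0.015 m and z of blue_spatula in the frame of clip_blue between -0.012 and -0.004 m and x of clip_green in the frame of green_brush between -0.116 and -0.082 m and y of clip_green in the frame of green_brush between -0.018 and 0.018 m and z of clip_green in the frame of green_brush between 0.003 and 0.013 m and y of green_brush in the frame of clip_green between -0.015 and 0.015 m and z of green_brush in the frame of clip_green between -0.012 and -0.004 m and x of clip_yellow in the frame of yellow_spatula between -0.116 and -0.082 m and y of clip_yellow in the frame of yellow_spatula between -0.018 and 0.018 m and z of clip_yellow in the frame of yellow_spatula between 0.003 and 0.013 m and y of yellow_spatula in the frame of clip_yellow between -0.015 and 0.015 m and z of yellow_spatula in the frame of clip_yellow between -0.012 and -0.004 m); the robot touches nothing.
It fails at once if the timer is pushed more than 3 cm from its place (distance of timer from where it was at the start of the episode above 0.03 m).
It fails at once if the tape roll is pushed more than 3 cm from its place (distance of tape_roll from where it was at the start of the episode above 0.03 m).
It fails at once if the scissors is pushed more than 3 cm from its place (distance of scissors from where it was at the start of the episode above 0.03 m).
Of red_brush, blue_spatula, green_brush, yellow_spatula only 3 to 4 are there at a start; the rules pass over those that are not, and their reading is None.
At some moment in a run one of red_brush, blue_spatula, green_brush, yellow_spatula may be knocked a few centimetres aside while the robot is not near it.
Once in a run the grip may slacken for a moment while it holds something.
It also fails if it takes over 210 s, if anything falls off the work surface, if the arm or the gripper's body presses on something with over 40 N, if the wrist force passes 120 N, or if a joint passes its speed limit or range.

## Robot

A 6-joint arm with a two-finger parallel gripper is mounted at the origin on a cart in front of the work surface, level with it; the furniture and walls round the work are solid. World frame = base frame: x ahead of the robot, y to its left, z up, the work surface at z = 0. Lengths are in m, angles in rad, forces in N, time in s.
With the tool pointing down it reaches from about 0.425 to 0.95 m from the base axis. Payload 14.7 kg.
Tool frame: the origin (TCP) lies midway between the tips of the shut fingers; the grasp point (between the pads) lies 19 mm behind it (manip.grip_point_offset is the distance from the TCP to the grasp point, in m); z points along the fingers, y is the line along which they close (so a half turn about z gives the same grasp; the last joint's range is limited). The gripper opens to 85 mm and grips with 20 to 120 N. Pads are 22 mm wide; open, the fingers measure 114 mm over their backs; the gripper's body (76 mm by 85 mm) begins 54 mm behind the grasp point. The pads swing forward as they close: fully open they stand 13 mm farther back than shut.
Start: joints at [1.269, 0.48, 1.596, -0, 1.065, -0.047], TCP at [0.164, 0.629, 0.231] pointing down, gripper open.
Joint ranges: [-2.75, 2.75], [-0.82, 2.05], [0.23, 2.67], [-1.56, 4.7], [0.09, 2.69], [-2.92, 2.92]. Speed limits (rad/s): [1.89, 1.89, 2.39, 3.01, 3.01, 3.01].

## Interface

Orientations are given as a 3x3 rotation matrix whose columns are the frame's x, y, z axes.
In Python, from bench import manip gives the robot as it stands.
- The arm moves only by the shell command python3 -m inch 'ROWS' [FORCE]. ROWS is JSON, a list of rows, each an object of numbers: "gripper": the closure in counts, from 0 (fully open) to 255 (shut); "dx", "dy", "dz": the shift along the tool's x, y, z in units of 40 mm (1.0 is 40 mm); "wx", "wy", "wz": the turn, a rotation vector about the tool's x, y, z in units of 8 degrees (1.0 is 8 degrees). A call has 1 to 20 rows; each row is the pose to reach, as a shift and turn from the pose commanded when the call began, along the tool's axes at that moment; what a row does not reach only later rows make up. A row lasts 1/8 s, in which the tool goes at most 62.5 mm and 10.7 degrees, less where a joint would pass 70% of its speed; a pose out of reach is approached as far as the arm can. A call with a gripper value outside its range is refused whole. The fingers move at their own pace and stop on an object; FORCE is the grip in N (left out, the last holds). Time passes only in rows, so rows that repeat a pose let the fingers close. It gives the time, the measured TCP pose, the force, the opening and the grip force at its end, in the units of the state.
- manip.get_state(): the state, without advancing time (a new reading comes with each control period).
- manip.read_camera(name): name is "scene" or "top"; returns a dict with "frame" (420x560x3 uint8, red, green, blue), "intrinsics" (3x3 intrinsics, pixels), "k1" (the pictures are not rectified: a ray, as slopes to the right and down, at radius r is drawn at 1 + k1 r^2 times it, then the intrinsics apply), "view" (4x4, takes a point from world to camera coordinates). Camera axes: x right, y down, z forward; pixel columns grow to the right and rows downward; lengths in m; the calibration is good to about 2 mm. A picture is of the moment at which its call begins. There is no depth.
- manip.sign_off(): hands the job in; it is judged then, once.
Trained networks look in the newest picture that a camera, given by its name, has taken for a name from the list of things; names that differ only in an ending like _2 or _b are one class to them, and where a whole thing is asked for, a point or a joint stands for the part that bears it (a point fixed in the world has none). Each returns a list of dicts, best first, with "p" (0 to 1); they miss things now and then, are a little off and sometimes report something else, mostly with a low value. They report only what shows in the picture. A call takes as long as a camera call.
- manip.spot_in(thing, camera): "centre" ([x, y, z] in m, in world coordinates, good to about 4 mm: the middle of the surface that is visible of it).
- manip.masks_of(thing, camera): "mask" (420x560 bool, what is visible of it).
- manip.place_of(thing, camera): "centre" ([x, y, z] in m, in world coordinates, good to about 4 mm: a listed point, or the origin of a listed thing).
The state is a dict: "time_s": time; "q": joint angles; "joint_vel": joint speeds; "tau": joint torques, N m; "position": TCP position; "ee_rot": TCP orientation; "contact_force": force on the tool from outside, world axes, zero at the start; "wrist_torque": the same for the moment, N m; "finger_gap": finger opening in m; "grasp_force": force on a finger pad.
Only numpy, scipy, OpenCV 4.12 (cv2) and the standard library are available. Lean on these libraries where they do the work, as an engineer would, in place of code of your own. Each camera call takes 0.05 s, during which the arm holds its last target. There are 200 camera calls.

## Working session

There is one attempt and no reset: what is moved stays moved. The work goes in short steps, Python scripts to look and compute and a shell command to move; the robot and the scene stay as the last step left them, time stands still between calls to the robot, and variables do not carry over. Pictures are saved under pics/ and viewed, at most 14 in all, crops included, and the job is handed in when it is done.

```bash
ls; mkdir -p pics; cat > h.py <<'E'
import numpy as np, cv2
from bench import manip
def snap(cam,fn=None):
    c=manip.read_camera(cam)
    if fn: cv2.imwrite('pics/'+fn,cv2.cvtColor(c['frame'],cv2.COLOR_RGB2BGR))
    return c
def ray(c,uv):
    K=np.array(c['intrinsics'],float);V=np.array(c['view'])
    p=cv2.undistortPoints(np.array(uv,float).reshape(-1,1,2),K,np.array([c['k1'],0,0,0.]))[:,0]
    d=np.c_[p,np.ones(len(p))]@V[:3,:3]
    return -V[:3,:3].T@V[:3,3],d
def onz(c,uv,z):
    o,d=ray(c,uv); return o+d*((z-o[2])/d[:,2])[:,None]
def tri(c1,uv1,c2,uv2):
    o1,d1=ray(c1,[uv1]);o2,d2=ray(c2,[uv2]);d1=d1[0];d2=d2[0]
    s=np.linalg.lstsq(np.c_[d1,-d2],o2-o1,rcond=None)[0]
    a=o1+s[0]*d1;b=o2+s[1]*d2
    return (a+b)/2,np.linalg.norm(a-b)
def axis(mask):
    "mask centroid px, two end pixels of the main axis"
    v,u=np.nonzero(mask);P=np.c_[u,v].astype(float);m=P.mean(0)
    a=np.linalg.svd(P-m,full_matrices=False)[2][0];t=(P-m)@a
    return m,m+a*t.min(),m+a*t.max()
def mv(target,yaw=None):
    "shift to world TCP target in tool units; yaw = wanted world angle of tool y (mod pi)"
    s=manip.get_state();R=np.array(s['ee_rot']);d=R.T@(np.array(target)-s['position'])/.04
    o=dict(zip(('dx','dy','dz'),d.round(2)))
    if yaw is not None:
        cur=np.arctan2(R[1,1],R[0,1]);e=(yaw-cur+np.pi/2)%np.pi-np.pi/2
        o['wz']=round(-np.degrees(e)/8,2); o['q6']=s['q'][5]
    return {k:float(v) for k,v in o.items()}
E
python3 - <<'E'
from h import *
np.set_printoptions(precision=3,suppress=True)
s=manip.get_state();print({k:np.round(v,3).tolist() for k,v in s.items()}, manip.grip_point_offset)
for cam in('scene','top'):
    c=snap(cam,cam+'0.png');print(cam,c['k1'],np.array(c['intrinsics']).tolist(),np.array(c['view']).round(3).tolist())
    for n in 'tray rack strip coaster flour_shaker clip_black clip_red clip_blue clip_green clip_yellow red_brush blue_spatula green_brush yellow_spatula timer tape_roll scissors'.split():
        r=manip.place_of(n,cam);print(n,[(round(x['p'],2),np.round(x['centre'],3).tolist()) for x in r[:2]])
E
```

```text
pics
{'time_s': 0.0, 'q': [1.269, 0.481, 1.597, 0.0, 1.065, -0.047], 'joint_vel': [0.001, -0.0, 0.001, -0.0, 0.001, 0.002], 'tau': [0.003, -95.068, -43.017, 0.0, 0.012, -0.0], 'position': [0.164, 0.629, 0.231], 'ee_rot': [[-0.968, 0.252, -0.0], [0.252, 0.968, -0.001], [0.0, -0.001, -1.0]], 'contact_force': [-0.175, -1.138, -0.135], 'wrist_torque': [-0.063, 0.027, -0.028], 'grasp_force': 0.0, 'finger_gap': 0.085} 0.0187
scene 0.02488119058911018 [[430.91969275145055, 0.0, 277.2137745971991], [0.0, 430.91969275145055, 207.15782577347176], [0.0, 0.0, 1.0]] [[0.743, -0.67, -0.017, -0.444], [-0.361, -0.378, -0.853, 0.261], [0.564, 0.639, -0.522, 0.733], [0.0, 0.0, 0.0, 1.0]]
tray [(0.81, [0.598, -0.234, 0.002]), (0.47, [0.787, 0.115, 0.002])]
rack [(0.59, [0.632, 0.256, -0.0])]
strip [(0.8, [0.627, 0.251, 0.047])]
coaster [(0.67, [0.667, -0.001, -0.004])]
flour_shaker [(0.62, [0.601, -0.257, 0.002])]
clip_black [(0.44, [0.501, -0.173, 0.032]), (0.39, [0.446, 0.283, -0.004])]
clip_red [(0.73, [0.497, -0.228, 0.032])]
clip_blue [(0.69, [0.49, -0.289, 0.03]), (0.63, [0.446, 0.281, -0.004])]

[... 901 characters left out ...]
 0.014, -0.003])]
flour_shaker [(0.91, [0.599, -0.255, 0.002])]
clip_black [(0.52, [0.495, -0.172, 0.03]), (0.3, [0.788, 0.118, 0.001])]
clip_red [(0.63, [0.495, -0.228, 0.034])]
clip_blue [(0.48, [0.494, -0.287, 0.032]), (0.31, [0.49, -0.344, 0.029])]
clip_green [(0.51, [0.488, -0.344, 0.028]), (0.34, [0.786, 0.117, 0.002])]
clip_yellow [(0.64, [0.494, -0.116, 0.031])]
red_brush [(0.96, [0.441, 0.108, -0.0])]
blue_spatula [(0.8, [0.45, 0.283, 0.001]), (0.63, [0.493, -0.226, 0.027])]
green_brush [(0.87, [0.451, 0.013, 0.0])]
yellow_spatula []
timer [(0.81, [0.786, 0.117, 0.002])]
tape_roll [(0.63, [0.792, -0.04, -0.001]), (0.28, [0.444, 0.11, 0.0])]
scissors [(0.95, [0.358, -0.236, -0.002])]
```

View pics/top0.png

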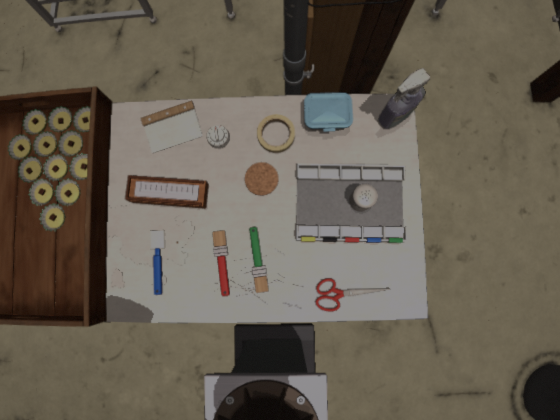

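View pics/scene0.png

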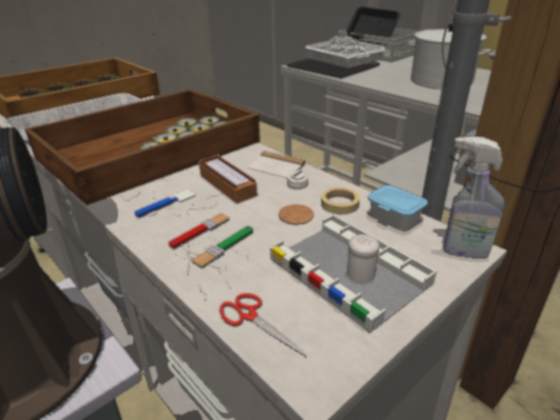

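```bash
cat >> h.py <<'E'
def tools():
    top=snap('top');
    for n,z in (('red_brush',.012),('blue_spatula',.012),('green_brush',.012),('yellow_spatula',.012),('strip',.05),('rack',.05),('flour_shaker',.08)):
        r=manip.masks_of(n,'top')
        if not r or r[0]['p']<.4: print(n,'none');continue
        m,a,b=axis(r[0]['mask']); P=onz(top,[m,a,b],z)[:,:2]
        d=P[2]-P[1];print(n,round(r[0]['p'],2),'px',m.round(),a.round(),b.round(),'c',P[0].round(4),'ends',P[1:].round(3).tolist(),'ang',round(float(np.degrees(np.arctan2(d[1],d[0]))),1),'len',round(float(np.hypot(*d)),3))
E
python3 - <<'E'
from h import *
tools()
a=snap('top');M={}
for n in('flour_shaker','coaster','red_brush','green_brush','blue_spatula','strip','clip_black','clip_green','clip_yellow'):
    r=manip.masks_of(n,'top');M[n]=r[0]['mask'] if r else None
b=snap('scene')
for n in M:
    r=manip.masks_of(n,'scene')
    if r and M[n] is not None:
        p,e=tri(a,axis(M[n])[0],b,axis(r[0]['mask'])[0]);print(n,p.round(4),round(e,4))
E
```

```text
red_brush 0.76 px [221. 259.] [218. 230.] [225. 296.] c [0.4525 0.1061] ends [[0.53, 0.114], [0.357, 0.096]] ang -174.0 len 0.174
blue_spatula 0.66 px [157. 258.] [156. 230.] [157. 293.] c [0.4574 0.2788] ends [[0.532, 0.281], [0.365, 0.277]] ang -178.4 len 0.167
green_brush 0.64 px [258. 262.] [253. 226.] [262. 292.] c [0.4441 0.0106] ends [[0.538, 0.022], [0.366, 0.001]] ang -172.9 len 0.173
yellow_spatula none
strip 0.72 px [167. 190.] [135. 188.] [197. 192.] c [0.6318 0.2431] ends [[0.64, 0.329], [0.624, 0.162]] ang -95.3 len 0.168
rack 0.62 px [167. 192.] [125. 189.] [208. 194.] c [0.6283 0.2418] ends [[0.639, 0.356], [0.618, 0.135]] ang -95.4 len 0.222
flour_shaker 0.84 px [363. 197.] [352. 207.] [374. 187.] c [ 0.5977 -0.2567] ends [[0.573, -0.228], [0.621, -0.284]] ang -49.6 len 0.074
flour_shaker [ 0.6007 -0.2617  0.0466] 0.0061
coaster [6.654e-01 2.000e-04 2.900e-03] 0.0051
red_brush [0.448  0.1104 0.0024] 0.0109
green_brush [0.4389 0.0118 0.0077] 0.0035
blue_spatula [0.4516 0.2858 0.0012] 0.0147
strip [0.6311 0.2445 0.0469] 0.0026
clip_black [ 0.4964 -0.1733  0.032 ] 0.0053
clip_green [ 0.49   -0.3415  0.033 ] 0.0042
clip_yellow [ 0.4979 -0.1179  0.033 ] 0.004
```

The top view shows the clips on the near wall of the tray, in the order yellow, black, red, blue, green at px x≈306, 330, 351, 374 and 396 (row 239). The yellow spatula is absent. The shaker is at (365,197) and the coaster at (262,179). Red and blue have their heads away from the robot, while green's bristles point at the robot at (261,285), so it needs a half turn.

```bash
python3 - <<'E'
from h import *
print(mv([.5,.2,.231]),mv([.6,-.256,.17]))
c=snap('scene')['frame'][140:220,180:280]
c2=snap('top')['frame'][165:220,115:215]
a=cv2.resize(c,(400,320),interpolation=3);b=cv2.resize(c2,(400,220),interpolation=3)
cv2.imwrite('pics/rack.png',cv2.cvtColor(np.vstack([a,b]),cv2.COLOR_RGB2BGR))
E
```

```text
{'dx': -10.84, 'dy': -8.26, 'dz': 0.01} {'dx': -16.13, 'dy': -18.66, 'dz': 1.53}
```

View pics/rack.png

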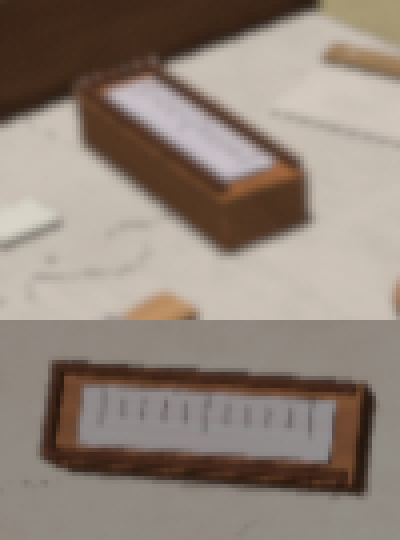

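The crop shows dark lips on both long sides and on the left (+y) end. The right end, at top px about (207,194), is open, so the strip slides out towards −y. Next is the shaker.

```bash
python3 -m inch '[{"gripper":0,"dx":-5.4,"dy":-4.1},{"gripper":0,"dx":-10.8,"dy":-8.3},{"gripper":0,"dx":-10.8,"dy":-8.3},{"gripper":0,"dx":-10.8,"dy":-8.3},{"gripper":0,"dx":-10.8,"dy":-8.3},{"gripper":0,"dx":-10.8,"dy":-8.3},{"gripper":0,"dx":-10.8,"dy":-8.3},{"gripper":0,"dx":-10.8,"dy":-8.3},{"gripper":0,"dx":-16.1,"dy":-18.7,"dz":1.5},{"gripper":0,"dx":-16.1,"dy":-18.7,"dz":1.5},{"gripper":0,"dx":-16.1,"dy":-18.7,"dz":1.5},{"gripper":0,"dx":-16.1,"dy":-18.7,"dz":1.5},{"gripper":0,"dx":-16.1,"dy":-18.7,"dz":1.5},{"gripper":0,"dx":-16.1,"dy":-18.7,"dz":1.5},{"gripper":0,"dx":-16.1,"dy":-18.7,"dz":1.5},{"gripper":0,"dx":-16.1,"dy":-18.7,"dz":1.5},{"gripper":0,"dx":-16.1,"dy":-18.7,"dz":1.5},{"gripper":0,"dx":-16.1,"dy":-18.7,"dz":1.5},{"gripper":0,"dx":-16.1,"dy":-18.7,"dz":1.5},{"gripper":0,"dx":-16.1,"dy":-18.7,"dz":1.5}]'; python3 -c "
from h import *
print(mv([.6,-.256,.17],1.316),mv([.6,-.256,.04],1.316))"
```

```text
{'dx': -16.13, 'dy': -18.66, 'dz': 1.53, 'wz': -0.0, 'q6': -0.04658319991356301} {'dx': -16.13, 'dy': -18.66, 'dz': 4.78, 'wz': -0.0, 'q6': -0.04658319991356301}$[0]: bad value
```

```bash
python3 -m inch '[{"gripper":0,"dx":-1.5,"dy":-1.1}]'; python3 -m inch --help | head -20; python3 -c "
from h import *
s=manip.get_state();print(s['position'],s['time_s'])"
```

```text
[0.16380547 0.62902149 0.23130277] 3.3$[0]: bad value
invalid input: not JSON, or not a number
```

```bash
python3 -m inch '[{"gripper":0,"dx":-1.5,"dy":-1.1,"dz":0,"wx":0,"wy":0,"wz":0}]'; echo; python3 -m inch '[{"gripper":0,"dx":-0.5,"dy":-0.5,"dz":0,"wx":0,"wy":0,"wz":0}]'
```

```text
time_s: 3.42
position: [0.2022, 0.5823, 0.2311]
ee_rot: [[-0.969, 0.249, 0.0], [0.249, 0.969, 0.002], [0.0, 0.002, -1.0]]
contact_force: [1.7, -0.1, -0.1]
finger_gap: 0.0854
grasp_force: 0.0

time_s: 3.55
position: [0.2187, 0.5543, 0.2311]
ee_rot: [[-0.968, 0.252, 0.0], [0.252, 0.968, -0.001], [-0.0, -0.001, -1.0]]
contact_force: [-0.2, 0.3, -0.6]
finger_gap: 0.0851
grasp_force: 0.0
```

```bash
python3 -c "
from h import *
print(mv([.5,.2,.231]),mv([.6,-.256,.17]))"
```

```text
{'dx': -9.04, 'dy': -6.8, 'dz': 0.01} {'dx': -14.34, 'dy': -17.19, 'dz': 1.55}
```

```bash
python3 -m inch '[{"gripper":0,"dx":-9,"dy":-6.8,"dz":0,"wx":0,"wy":0,"wz":0},{"gripper":0,"dx":-9,"dy":-6.8,"dz":0,"wx":0,"wy":0,"wz":0},{"gripper":0,"dx":-9,"dy":-6.8,"dz":0,"wx":0,"wy":0,"wz":0},{"gripper":0,"dx":-9,"dy":-6.8,"dz":0,"wx":0,"wy":0,"wz":0},{"gripper":0,"dx":-9,"dy":-6.8,"dz":0,"wx":0,"wy":0,"wz":0},{"gripper":0,"dx":-9,"dy":-6.8,"dz":0,"wx":0,"wy":0,"wz":0},{"gripper":0,"dx":-14.3,"dy":-17.2,"dz":1.5,"wx":0,"wy":0,"wz":0},{"gripper":0,"dx":-14.3,"dy":-17.2,"dz":1.5,"wx":0,"wy":0,"wz":0},{"gripper":0,"dx":-14.3,"dy":-17.2,"dz":1.5,"wx":0,"wy":0,"wz":0},{"gripper":0,"dx":-14.3,"dy":-17.2,"dz":1.5,"wx":0,"wy":0,"wz":0},{"gripper":0,"dx":-14.3,"dy":-17.2,"dz":1.5,"wx":0,"wy":0,"wz":0},{"gripper":0,"dx":-14.3,"dy":-17.2,"dz":1.5,"wx":0,"wy":0,"wz":0},{"gripper":0,"dx":-14.3,"dy":-17.2,"dz":1.5,"wx":0,"wy":0,"wz":0},{"gripper":0,"dx":-14.3,"dy":-17.2,"dz":1.5,"wx":0,"wy":0,"wz":0},{"gripper":0,"dx":-14.3,"dy":-17.2,"dz":1.5,"wx":0,"wy":0,"wz":0},{"gripper":0,"dx":-14.3,"dy":-17.2,"dz":1.5,"wx":0,"wy":0,"wz":0},{"gripper":0,"dx":-14.3,"dy":-17.2,"dz":1.5,"wx":0,"wy":0,"wz":0}]'; python3 -c "
from h import *
print(mv([.6,-.256,.17]),mv([.6,-.256,.042]))"
```

```text
time_s: 5.68
position: [0.5974, -0.2535, 0.1711]
ee_rot: [[-0.968, 0.252, -0.001], [0.252, 0.968, 0.0], [0.001, 0.0, -1.0]]
contact_force: [0.3, 0.4, -0.2]
finger_gap: 0.0853
grasp_force: 0.0
{'dx': -0.08, 'dy': -0.04, 'dz': 0.03} {'dx': -0.08, 'dy': -0.04, 'dz': 3.23}
```

```bash
python3 -m inch '[{"gripper":0,"dx":-0.08,"dy":-0.04,"dz":1,"wx":0,"wy":0,"wz":0},{"gripper":0,"dx":-0.08,"dy":-0.04,"dz":2,"wx":0,"wy":0,"wz":0},{"gripper":0,"dx":-0.08,"dy":-0.04,"dz":2.8,"wx":0,"wy":0,"wz":0},{"gripper":0,"dx":-0.08,"dy":-0.04,"dz":3.2,"wx":0,"wy":0,"wz":0},{"gripper":255,"dx":-0.08,"dy":-0.04,"dz":3.2,"wx":0,"wy":0,"wz":0},{"gripper":255,"dx":-0.08,"dy":-0.04,"dz":3.2,"wx":0,"wy":0,"wz":0},{"gripper":255,"dx":-0.08,"dy":-0.04,"dz":3.2,"wx":0,"wy":0,"wz":0},{"gripper":255,"dx":-0.08,"dy":-0.04,"dz":3.2,"wx":0,"wy":0,"wz":0},{"gripper":255,"dx":-0.08,"dy":-0.04,"dz":3.2,"wx":0,"wy":0,"wz":0},{"gripper":255,"dx":-0.08,"dy":-0.04,"dz":3.2,"wx":0,"wy":0,"wz":0},{"gripper":255,"dx":-0.08,"dy":-0.04,"dz":2.7,"wx":0,"wy":0,"wz":0},{"gripper":255,"dx":-0.08,"dy":-0.04,"dz":1.7,"wx":0,"wy":0,"wz":0},{"gripper":255,"dx":-0.08,"dy":-0.04,"dz":1.4,"wx":0,"wy":0,"wz":0},{"gripper":255,"dx":-0.08,"dy":-0.04,"dz":1.4,"wx":0,"wy":0,"wz":0}]' 60; python3 - <<'E'
from h import *
snap('top');a=manip.place_of('flour_shaker','top')[0];snap('scene');b=manip.place_of('flour_shaker','scene')[0]
print(a,b);p=manip.get_state()['position'];off=(a['centre'][:2]+np.array(b['centre'][:2]))/2-p[:2];print(p,off)
print(mv([.665,.001,.115]))
E
```

```text
time_s: 7.42
position: [0.6009, -0.2564, 0.1166]
ee_rot: [[-0.968, 0.252, 0.002], [0.252, 0.968, -0.001], [-0.002, -0.0, -1.0]]
contact_force: [-0.7, -0.9, -2.8]
finger_gap: 0.0574
grasp_force: 64.9
{'centre': [0.7885, 0.1181, 0.0022], 'p': 0.44} {'centre': [0.6003, -0.2585, 0.0748], 'p': 0.88}
[ 0.59964672 -0.2558225   0.11405469] [0.09475328 0.1856225 ]
{'dx': 0.04, 'dy': 6.63, 'dz': -0.02}
```

```bash
python3 -m inch '[{"gripper":255,"dx":0,"dy":1,"dz":0,"wx":0,"wy":0,"wz":0},{"gripper":255,"dx":0,"dy":2.2,"dz":0,"wx":0,"wy":0,"wz":0},{"gripper":255,"dx":0,"dy":3.4,"dz":0,"wx":0,"wy":0,"wz":0},{"gripper":255,"dx":0,"dy":4.6,"dz":0,"wx":0,"wy":0,"wz":0},{"gripper":255,"dx":0,"dy":5.8,"dz":0,"wx":0,"wy":0,"wz":0},{"gripper":255,"dx":0.04,"dy":6.6,"dz":0,"wx":0,"wy":0,"wz":0},{"gripper":255,"dx":0.04,"dy":6.63,"dz":0,"wx":0,"wy":0,"wz":0},{"gripper":255,"dx":0.04,"dy":6.63,"dz":0,"wx":0,"wy":0,"wz":0}]'; python3 - <<'E'
from h import *
snap('scene');b=manip.place_of('flour_shaker','scene')[0];print(b,manip.get_state()['position'],manip.get_state()['finger_gap'],mv([.665,.001,.046]))
snap('top');print(manip.place_of('flour_shaker','top')[:2])
E
```

```text
time_s: 8.62
position: [0.6652, 0.0006, 0.1145]
ee_rot: [[-0.968, 0.252, -0.001], [0.252, 0.968, -0.0], [0.001, -0.0, -1.0]]
contact_force: [0.2, -1.6, -3.0]
finger_gap: 0.0575
grasp_force: 66.8
{'centre': [0.6668, 0.0004, 0.0736], 'p': 0.68} [ 6.65286748e-01 -8.80617610e-05  1.14815904e-01] 0.057381890086607656 {'dx': 0.01, 'dy': 0.03, 'dz': 1.72}
[]
```

```bash
python3 -m inch '[{"gripper":255,"dx":0,"dy":0,"dz":0.8,"wx":0,"wy":0,"wz":0},{"gripper":255,"dx":0,"dy":0,"dz":1.4,"wx":0,"wy":0,"wz":0},{"gripper":255,"dx":0,"dy":0,"dz":1.6,"wx":0,"wy":0,"wz":0},{"gripper":255,"dx":0,"dy":0,"dz":1.68,"wx":0,"wy":0,"wz":0},{"gripper":255,"dx":0,"dy":0,"dz":1.72,"wx":0,"wy":0,"wz":0},{"gripper":255,"dx":0,"dy":0,"dz":1.72,"wx":0,"wy":0,"wz":0}]';python3 -m inch '[{"gripper":0,"dx":0,"dy":0,"dz":0,"wx":0,"wy":0,"wz":0},{"gripper":0,"dx":0,"dy":0,"dz":0,"wx":0,"wy":0,"wz":0},{"gripper":0,"dx":0,"dy":0,"dz":0,"wx":0,"wy":0,"wz":0},{"gripper":0,"dx":0,"dy":0,"dz":0,"wx":0,"wy":0,"wz":0},{"gripper":0,"dx":0,"dy":0,"dz":0,"wx":0,"wy":0,"wz":0},{"gripper":0,"dx":0,"dy":0,"dz":-0.5,"wx":0,"wy":0,"wz":0},{"gripper":0,"dx":0,"dy":0,"dz":-1.5,"wx":0,"wy":0,"wz":0},{"gripper":0,"dx":0,"dy":0,"dz":-3,"wx":0,"wy":0,"wz":0},{"gripper":0,"dx":0,"dy":0,"dz":-3.2,"wx":0,"wy":0,"wz":0},{"gripper":0,"dx":0,"dy":0,"dz":-3.2,"wx":0,"wy":0,"wz":0}]'
```

```text
time_s: 9.57
position: [0.6661, 0.0008, 0.0472]
ee_rot: [[-0.968, 0.252, 0.001], [0.252, 0.968, -0.0], [-0.001, 0.0, -1.0]]
contact_force: [-0.2, -0.3, -2.2]
finger_gap: 0.0575
grasp_force: 67.1
time_s: 10.82
position: [0.6661, 0.0009, 0.1761]
ee_rot: [[-0.968, 0.252, 0.002], [0.252, 0.968, -0.0], [-0.002, 0.0, -1.0]]
contact_force: [-0.1, -0.3, -0.1]
finger_gap: 0.0853
grasp_force: 0.0
```

```bash
python3 - <<'E'
from h import *
snap('scene','s1.png');print([manip.place_of(n,'scene')[0] for n in('flour_shaker','coaster')])
print(mv([.62,.16,.15],np.radians(84.6)))
E
```

```text
[{'centre': [0.6668, 0.0028, 0.0068], 'p': 0.83}, {'centre': [0.6614, -0.0027, -0.0016], 'p': 0.85}]
{'dx': 2.09, 'dy': 3.57, 'dz': 0.59, 'wz': -1.15, 'q6': -1.3602347607754228}
```

View pics/s1.png

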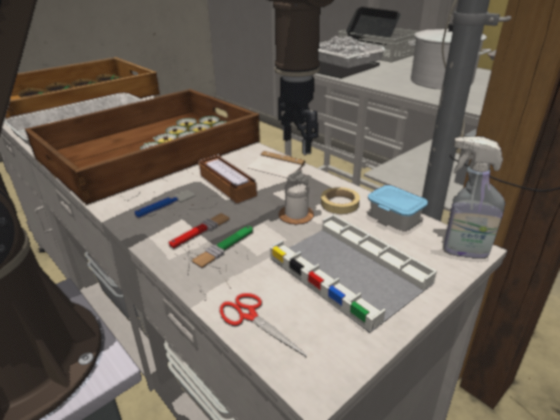

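The shaker stands upright on the coaster at scene px (297,205). Next is the red brush.

```bash
python3 - <<'E'
from h import *
tools()
for n in('red_brush','green_brush','blue_spatula'):
    print(n,[(round(x['p'],2),np.round(x['centre'],3).tolist()) for x in manip.place_of(n,'top')[:2]])
print(mv([.438,.1065,.1],np.radians(96)))
E
```

```text
red_brush none
blue_spatula none
green_brush none
yellow_spatula none
strip none
rack 0.55 px [130. 187.] [131. 175.] [129. 201.] c [0.6422 0.3426] ends [[0.676, 0.341], [0.606, 0.344]] ang 177.4 len 0.069
flour_shaker none
red_brush []
green_brush []
blue_spatula []
{'dx': 6.17, 'dy': 1.12, 'dz': 1.86, 'wz': -2.57, 'q6': -1.3602228651658257}
```

```bash
cat >> h.py <<'E'
def handles(z=.016):
    "colour-handle axis from scene view at handle-top height"
    c=snap('scene');H=cv2.cvtColor(c['frame'],cv2.COLOR_RGB2HSV)
    for n in('red_brush','green_brush','blue_spatula'):
        r=manip.masks_of(n,'scene')
        if not r: print(n,'none');continue
        m,a,b=axis(r[0]['mask']);P=onz(c,[m,a,b],.01)[:,:2];d=P[2]-P[1]
        q=[np.round(x['centre'],3).tolist() for x in manip.place_of(n,'scene')[:2]]
        print(n,round(r[0]['p'],2),P.round(3).tolist(),'mid',P[1:].mean(0).round(3),'ang',round(float(np.degrees(np.arctan2(d[1],d[0]))),1),'place',q)
E
python3 -m inch '[{"gripper":110,"dx":3,"dy":0.5,"dz":0,"wx":0,"wy":0,"wz":-1},{"gripper":110,"dx":6.17,"dy":1.12,"dz":1,"wx":0,"wy":0,"wz":-2.57},{"gripper":110,"dx":6.17,"dy":1.12,"dz":1,"wx":0,"wy":0,"wz":-2.57},{"gripper":110,"dx":6.17,"dy":1.12,"dz":1,"wx":0,"wy":0,"wz":-2.57},{"gripper":110,"dx":6.17,"dy":1.12,"dz":1,"wx":0,"wy":0,"wz":-2.57},{"gripper":110,"dx":6.17,"dy":1.12,"dz":1,"wx":0,"wy":0,"wz":-2.57}]'; python3 - <<'E'
from h import *
handles();print(mv([.438,.1065,.003],np.radians(96)))
E
```

```text
time_s: 12.28
position: [0.4387, 0.1067, 0.1349]
ee_rot: [[-0.995, -0.105, 0.001], [-0.105, 0.995, 0.0], [-0.001, 0.0, -1.0]]
contact_force: [0.4, -0.8, 0.3]
finger_gap: 0.0485
grasp_force: 0.0
red_brush 0.55 [[0.438, 0.105], [0.527, 0.112], [0.354, 0.099]] mid [0.44  0.105] ang -175.7 place []
green_brush 0.91 [[0.436, 0.01], [0.536, 0.025], [0.36, -0.002]] mid [0.448 0.012] ang -171.5 place [[0.453, 0.013, 0.0]]
blue_spatula 0.78 [[0.446, 0.277], [0.533, 0.273], [0.359, 0.28]] mid [0.446 0.277] ang 177.5 place [[0.447, 0.283, -0.001]]
{'dx': 0.02, 'dy': 0.01, 'dz': 3.29, 'wz': -0.01, 'q6': -1.5039199748086325}
```

```bash
python3 -m inch '[{"gripper":110,"dx":0,"dy":0,"dz":1.2,"wx":0,"wy":0,"wz":0},{"gripper":110,"dx":0,"dy":0,"dz":2.4,"wx":0,"wy":0,"wz":0},{"gripper":110,"dx":0,"dy":0,"dz":3.1,"wx":0,"wy":0,"wz":0},{"gripper":110,"dx":0,"dy":0,"dz":3.25,"wx":0,"wy":0,"wz":0},{"gripper":110,"dx":0,"dy":0,"dz":3.25,"wx":0,"wy":0,"wz":0},{"gripper":255,"dx":0,"dy":0,"dz":3.25,"wx":0,"wy":0,"wz":0},{"gripper":255,"dx":0,"dy":0,"dz":3.25,"wx":0,"wy":0,"wz":0},{"gripper":255,"dx":0,"dy":0,"dz":3.25,"wx":0,"wy":0,"wz":0},{"gripper":255,"dx":0,"dy":0,"dz":3.25,"wx":0,"wy":0,"wz":0},{"gripper":255,"dx":0,"dy":0,"dz":3.25,"wx":0,"wy":0,"wz":0}]' 60;python3 -m inch '[{"gripper":255,"dx":0,"dy":0,"dz":-0.5,"wx":0,"wy":0,"wz":0},{"gripper":255,"dx":0,"dy":0,"dz":-1.2,"wx":0,"wy":0,"wz":0},{"gripper":255,"dx":0,"dy":0,"dz":-2,"wx":0,"wy":0,"wz":0},{"gripper":255,"dx":0,"dy":0,"dz":-2,"wx":0,"wy":0,"wz":0}]'
python3 - <<'E'
from h import *
c=np.array([.496,-.229]);u=np.array([np.cos(-.035),np.sin(-.035)])
g=c+.098*u-.005*u;print(g,mv([*g,.085],np.radians(88)))
E
```

```text
time_s: 13.88
position: [0.439, 0.1065, 0.0058]
ee_rot: [[-0.995, -0.104, 0.002], [-0.104, 0.995, 0.0], [-0.002, 0.0, -1.0]]
contact_force: [-1.1, -0.4, 12.7]
finger_gap: 0.0204
grasp_force: 58.4
time_s: 14.38
position: [0.4398, 0.1067, 0.087]
ee_rot: [[-0.995, -0.104, 0.005], [-0.104, 0.995, 0.001], [-0.005, 0.0, -1.0]]
contact_force: [-0.1, -0.2, -0.2]
finger_gap: 0.0205
grasp_force: 59.9
[ 0.58894304 -0.23225434] {'dx': -2.83, 'dy': -8.82, 'dz': 0.06, 'wz': 1.0, 'q6': -1.5037494138056031}
```

```bash
python3 -m inch '[{"gripper":255,"dx":-0.3,"dy":-1,"dz":0,"wx":0,"wy":0,"wz":0.2},{"gripper":255,"dx":-0.6,"dy":-2.2,"dz":0,"wx":0,"wy":0,"wz":0.5},{"gripper":255,"dx":-0.9,"dy":-3.5,"dz":0,"wx":0,"wy":0,"wz":0.7},{"gripper":255,"dx":-1.2,"dy":-4.8,"dz":0,"wx":0,"wy":0,"wz":1},{"gripper":255,"dx":-1.8,"dy":-6.1,"dz":0,"wx":0,"wy":0,"wz":1},{"gripper":255,"dx":-2.4,"dy":-7.4,"dz":0,"wx":0,"wy":0,"wz":1},{"gripper":255,"dx":-2.8,"dy":-8.5,"dz":0,"wx":0,"wy":0,"wz":1},{"gripper":255,"dx":-2.83,"dy":-8.82,"dz":0,"wx":0,"wy":0,"wz":1},{"gripper":255,"dx":-2.83,"dy":-8.82,"dz":0,"wx":0,"wy":0,"wz":1},{"gripper":255,"dx":-2.83,"dy":-8.82,"dz":0,"wx":0,"wy":0,"wz":1}]'
python3 - <<'E'
from h import *
c=snap('scene','s2.png');print(manip.place_of('red_brush','scene')[:2],mv([.589,-.232,.028],np.radians(88)))
cv2.imwrite('pics/s2c.png',cv2.resize(cv2.imread('pics/s2.png')[150:350,220:460],None,fx=2.5,fy=2.5))
E
```

```text
time_s: 15.62
position: [0.5865, -0.2313, 0.0842]
ee_rot: [[-0.999, 0.035, -0.001], [0.035, 0.999, 0.001], [0.001, 0.001, -1.0]]
contact_force: [-1.1, 0.4, -1.0]
finger_gap: 0.0203
grasp_force: 59.9
[{'centre': [0.5898, -0.2296, 0.0753], 'p': 0.98}, {'centre': [0.6319, 0.2507, -0.0023], 'p': 0.45}] {'dx': -0.05, 'dy': -0.01, 'dz': 1.41, 'wz': 0.0, 'q6': -1.9600178811676596}
```

View pics/s2c.png

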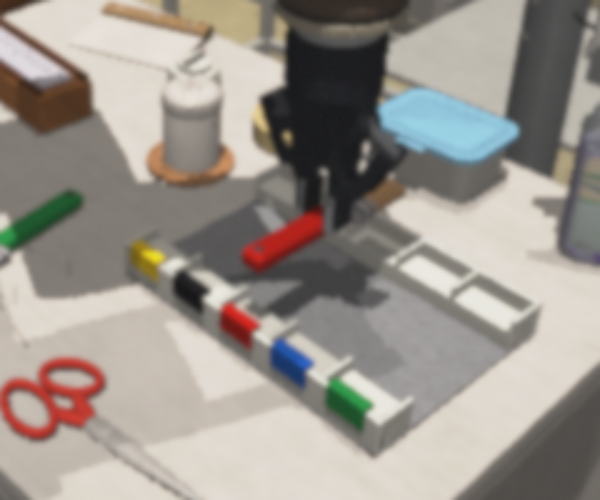

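The red brush is held level over the red compartment; its handle end is at crop (262,258) and the clip at (240,322). Lowering it now.

```bash
python3 -m inch '[{"gripper":255,"dx":-0.08,"dy":0,"dz":0.6,"wx":0,"wy":0,"wz":0},{"gripper":255,"dx":-0.08,"dy":0,"dz":1,"wx":0,"wy":0,"wz":0},{"gripper":255,"dx":-0.08,"dy":0,"dz":1.25,"wx":0,"wy":0,"wz":0},{"gripper":255,"dx":-0.08,"dy":0,"dz":1.4,"wx":0,"wy":0,"wz":0},{"gripper":255,"dx":-0.08,"dy":0,"dz":1.4,"wx":0,"wy":0,"wz":0},{"gripper":255,"dx":-0.08,"dy":0,"dz":1.4,"wx":0,"wy":0,"wz":0}]';python3 -m inch '[{"gripper":125,"dx":0,"dy":0,"dz":0,"wx":0,"wy":0,"wz":0},{"gripper":125,"dx":0,"dy":0,"dz":0,"wx":0,"wy":0,"wz":0},{"gripper":125,"dx":0,"dy":0,"dz":0,"wx":0,"wy":0,"wz":0},{"gripper":125,"dx":0,"dy":0,"dz":0,"wx":0,"wy":0,"wz":0},{"gripper":125,"dx":0,"dy":0,"dz":-0.5,"wx":0,"wy":0,"wz":0},{"gripper":125,"dx":0,"dy":0,"dz":-1.5,"wx":0,"wy":0,"wz":0},{"gripper":125,"dx":0,"dy":0,"dz":-3,"wx":0,"wy":0,"wz":0},{"gripper":125,"dx":0,"dy":0,"dz":-3,"wx":0,"wy":0,"wz":0}]'
python3 - <<'E'
from h import *
c=snap('scene');print(manip.place_of('red_brush','scene')[:2]);handles()
snap('top');print(manip.place_of('blue_spatula','top')[:1],manip.place_of('blue_spatula','scene')[:1])
print(mv([.41,.15,.15]),mv([.443,.280,.14],np.radians(90)))
E
```

```text
time_s: 16.48
position: [0.5908, -0.2329, 0.0288]
ee_rot: [[-0.999, 0.036, 0.0], [0.036, 0.999, -0.0], [-0.0, -0.0, -1.0]]
contact_force: [-0.5, -1.3, -1.4]
finger_gap: 0.0202
grasp_force: 59.9
time_s: 17.48
position: [0.5934, -0.234, 0.1547]
ee_rot: [[-0.999, 0.036, 0.008], [0.035, 0.999, -0.004], [-0.008, -0.003, -1.0]]
contact_force: [0.2, 0.4, -0.2]
finger_gap: 0.0436
grasp_force: 0.0
[{'centre': [0.5933, -0.2343, 0.0209], 'p': 0.8}, {'centre': [0.7883, -0.04, 0.0013], 'p': 0.39}]
red_brush 0.59 [[0.616, -0.217], [0.707, -0.222], [0.525, -0.211]] mid [ 0.616 -0.217] ang 176.7 place [[0.593, -0.232, 0.02], [0.663, -0.0, -0.003]]
green_brush 0.87 [[0.437, 0.01], [0.538, 0.024], [0.358, -0.001]] mid [0.448 0.012] ang -171.8 place [[0.452, 0.014, 0.001], [0.785, 0.12, 0.008]]
blue_spatula 0.74 [[0.436, 0.277], [0.53, 0.272], [0.357, 0.282]] mid [0.443 0.277] ang 176.9 place [[0.449, 0.282, -0.001]]
[{'centre': [0.4456, 0.2806, 0.0011], 'p': 0.96}] [{'centre': [0.4492, 0.2821, -0.0012], 'p': 0.88}]
{'dx': 4.85, 'dy': 9.4, 'dz': -0.04} {'dx': 4.14, 'dy': 12.68, 'dz': 0.21, 'wz': -0.25, 'q6': -1.958479842208782}
```

```bash
python3 -m inch '[{"gripper":110,"dx":4.14,"dy":12.7,"dz":0.2,"wx":0,"wy":0,"wz":-0.25},{"gripper":110,"dx":4.14,"dy":12.7,"dz":0.2,"wx":0,"wy":0,"wz":-0.25},{"gripper":110,"dx":4.14,"dy":12.7,"dz":0.2,"wx":0,"wy":0,"wz":-0.25},{"gripper":110,"dx":4.14,"dy":12.7,"dz":0.2,"wx":0,"wy":0,"wz":-0.25},{"gripper":110,"dx":4.14,"dy":12.7,"dz":0.2,"wx":0,"wy":0,"wz":-0.25},{"gripper":110,"dx":4.14,"dy":12.7,"dz":0.2,"wx":0,"wy":0,"wz":-0.25},{"gripper":110,"dx":4.14,"dy":12.7,"dz":0.2,"wx":0,"wy":0,"wz":-0.25},{"gripper":110,"dx":4.14,"dy":12.7,"dz":0.2,"wx":0,"wy":0,"wz":-0.25},{"gripper":110,"dx":4.14,"dy":12.7,"dz":0.2,"wx":0,"wy":0,"wz":-0.25},{"gripper":110,"dx":4.14,"dy":12.7,"dz":0.2,"wx":0,"wy":0,"wz":-0.25},{"gripper":110,"dx":4.14,"dy":12.7,"dz":0.2,"wx":0,"wy":0,"wz":-0.25},{"gripper":110,"dx":4.14,"dy":12.7,"dz":0.2,"wx":0,"wy":0,"wz":-0.25}]'
python3 - <<'E'
from h import *
handles();print(mv([.443,.281,.008],np.radians(90)))
E
```

```text
time_s: 19.58
position: [0.4435, 0.2798, 0.1405]
ee_rot: [[-1.0, 0.002, -0.0], [0.002, 1.0, -0.0], [0.0, -0.0, -1.0]]
contact_force: [-1.0, 0.7, -0.7]
finger_gap: 0.0483
grasp_force: 0.0
red_brush 0.86 [[0.615, -0.217], [0.708, -0.223], [0.524, -0.211]] mid [ 0.616 -0.217] ang 176.0 place [[0.593, -0.232, 0.019], [0.447, 0.283, -0.002]]
green_brush 0.8 [[0.436, 0.01], [0.538, 0.024], [0.358, -0.001]] mid [0.448 0.012] ang -172.2 place [[0.45, 0.013, 0.002]]
blue_spatula 0.86 [[0.434, 0.277], [0.529, 0.272], [0.357, 0.28]] mid [0.443 0.276] ang 177.5 place [[0.449, 0.282, -0.004], [0.355, -0.233, 0.0]]
{'dx': 0.01, 'dy': 0.01, 'dz': 3.31, 'wz': -0.01, 'q6': -1.063207824524741}
```

```bash
python3 -m inch '[{"gripper":110,"dx":0,"dy":0,"dz":1.2,"wx":0,"wy":0,"wz":0},{"gripper":110,"dx":0,"dy":0,"dz":2.4,"wx":0,"wy":0,"wz":0},{"gripper":110,"dx":0,"dy":0,"dz":3.1,"wx":0,"wy":0,"wz":0},{"gripper":110,"dx":0,"dy":0,"dz":3.32,"wx":0,"wy":0,"wz":0},{"gripper":110,"dx":0,"dy":0,"dz":3.32,"wx":0,"wy":0,"wz":0},{"gripper":255,"dx":0,"dy":0,"dz":3.32,"wx":0,"wy":0,"wz":0},{"gripper":255,"dx":0,"dy":0,"dz":3.32,"wx":0,"wy":0,"wz":0},{"gripper":255,"dx":0,"dy":0,"dz":3.32,"wx":0,"wy":0,"wz":0},{"gripper":255,"dx":0,"dy":0,"dz":3.32,"wx":0,"wy":0,"wz":0},{"gripper":255,"dx":0,"dy":0,"dz":3.32,"wx":0,"wy":0,"wz":0}]' 60;python3 -m inch '[{"gripper":255,"dx":0,"dy":0,"dz":-0.5,"wx":0,"wy":0,"wz":0},{"gripper":255,"dx":0,"dy":0,"dz":-1.2,"wx":0,"wy":0,"wz":0},{"gripper":255,"dx":0,"dy":0,"dz":-2,"wx":0,"wy":0,"wz":0},{"gripper":255,"dx":0,"dy":0,"dz":-2.2,"wx":0,"wy":0,"wz":0}]'
python3 - <<'E'
from h import *
c=np.array([.493,-.286]);u=np.array([np.cos(-.035),np.sin(-.035)])
g=c+.097*u-.005*u;print(g,mv([.5,0,.1]),mv([*g,.1],np.radians(88)))
E
```

```text
time_s: 21.18
position: [0.4439, 0.2812, 0.0091]
ee_rot: [[-1.0, 0.0, 0.002], [0.0, 1.0, 0.001], [-0.002, 0.001, -1.0]]
contact_force: [-0.9, -1.8, 11.5]
finger_gap: 0.0198
grasp_force: 58.5
time_s: 21.68
position: [0.4443, 0.2814, 0.0982]
ee_rot: [[-1.0, 0.001, 0.004], [0.001, 1.0, 0.002], [-0.004, 0.002, -1.0]]
contact_force: [0.7, -0.3, 0.1]
finger_gap: 0.0201
grasp_force: 60.2
[ 0.58494366 -0.28921934] {'dx': -1.4, 'dy': -7.03, 'dz': -0.05} {'dx': -3.53, 'dy': -14.26, 'dz': -0.06, 'wz': 0.25, 'q6': -1.0631972742591809}
```

```bash
python3 -m inch '[{"gripper":255,"dx":-0.2,"dy":-1.2,"dz":0,"wx":0,"wy":0,"wz":0},{"gripper":255,"dx":-0.4,"dy":-2.6,"dz":0,"wx":0,"wy":0,"wz":0},{"gripper":255,"dx":-0.6,"dy":-4,"dz":0,"wx":0,"wy":0,"wz":0.2},{"gripper":255,"dx":-1,"dy":-5.4,"dz":0,"wx":0,"wy":0,"wz":0.25},{"gripper":255,"dx":-1.3,"dy":-6.8,"dz":0,"wx":0,"wy":0,"wz":0.25},{"gripper":255,"dx":-1.5,"dy":-8.2,"dz":0,"wx":0,"wy":0,"wz":0.25},{"gripper":255,"dx":-1.9,"dy":-9.6,"dz":0,"wx":0,"wy":0,"wz":0.25},{"gripper":255,"dx":-2.3,"dy":-11,"dz":0,"wx":0,"wy":0,"wz":0.25},{"gripper":255,"dx":-3,"dy":-12.4,"dz":0,"wx":0,"wy":0,"wz":0.25},{"gripper":255,"dx":-3.4,"dy":-13.8,"dz":0,"wx":0,"wy":0,"wz":0.25},{"gripper":255,"dx":-3.53,"dy":-14.26,"dz":0,"wx":0,"wy":0,"wz":0.25},{"gripper":255,"dx":-3.53,"dy":-14.26,"dz":0,"wx":0,"wy":0,"wz":0.25},{"gripper":255,"dx":-3.53,"dy":-14.26,"dz":0,"wx":0,"wy":0,"wz":0.25}]'
python3 - <<'E'
from h import *
c=snap('scene','s3.png');print(manip.place_of('blue_spatula','scene')[:2],mv([.585,-.289,.031],np.radians(88)))
cv2.imwrite('pics/s3c.png',cv2.resize(cv2.imread('pics/s3.png')[170:350,240:460],None,fx=2.5,fy=2.5))
E
```

```text
time_s: 23.3
position: [0.5832, -0.2883, 0.0954]
ee_rot: [[-0.999, 0.035, -0.001], [0.035, 0.999, 0.001], [0.001, 0.001, -1.0]]
contact_force: [-0.3, 0.7, -0.8]
finger_gap: 0.0199
grasp_force: 60.2
[{'centre': [0.5855, -0.2864, 0.0839], 'p': 0.62}, {'centre': [0.6653, 0.0012, 0.0069], 'p': 0.62}] {'dx': -0.04, 'dy': -0.02, 'dz': 1.62, 'wz': 0.0, 'q6': -2.041856981803363}
```

View pics/s3c.png

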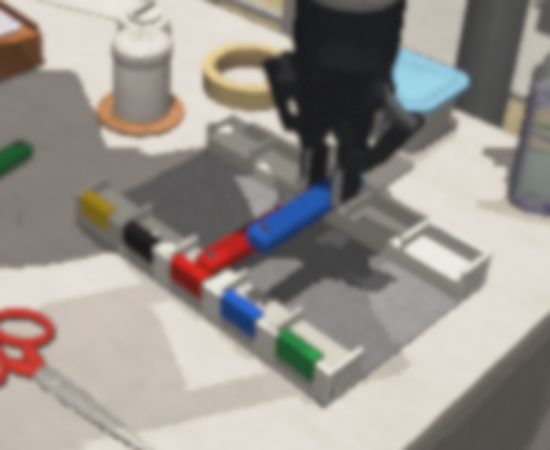

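Red lies in its compartment with the handle end at its clip, crop (205,265). Blue is held level, so I lower it.

```bash
python3 -m inch '[{"gripper":255,"dx":-0.1,"dy":0,"dz":0.6,"wx":0,"wy":0,"wz":0},{"gripper":255,"dx":-0.1,"dy":0,"dz":1.2,"wx":0,"wy":0,"wz":0},{"gripper":255,"dx":-0.1,"dy":0,"dz":1.45,"wx":0,"wy":0,"wz":0},{"gripper":255,"dx":-0.1,"dy":0,"dz":1.58,"wx":0,"wy":0,"wz":0},{"gripper":255,"dx":-0.1,"dy":0,"dz":1.62,"wx":0,"wy":0,"wz":0},{"gripper":255,"dx":-0.1,"dy":0,"dz":1.62,"wx":0,"wy":0,"wz":0}]';python3 -m inch '[{"gripper":125,"dx":0,"dy":0,"dz":0,"wx":0,"wy":0,"wz":0},{"gripper":125,"dx":0,"dy":0,"dz":0,"wx":0,"wy":0,"wz":0},{"gripper":125,"dx":0,"dy":0,"dz":0,"wx":0,"wy":0,"wz":0},{"gripper":125,"dx":0,"dy":0,"dz":0,"wx":0,"wy":0,"wz":0},{"gripper":125,"dx":0,"dy":0,"dz":-0.5,"wx":0,"wy":0,"wz":0},{"gripper":125,"dx":0,"dy":0,"dz":-1.5,"wx":0,"wy":0,"wz":0},{"gripper":125,"dx":0,"dy":0,"dz":-3,"wx":0,"wy":0,"wz":0},{"gripper":125,"dx":0,"dy":0,"dz":-3,"wx":0,"wy":0,"wz":0}]'
python3 - <<'E'
from h import *
handles()
tools()
print(mv([.452,.0125,.14],np.radians(98)))
E
```

```text
time_s: 24.15
position: [0.5883, -0.29, 0.0315]
ee_rot: [[-0.999, 0.035, 0.001], [0.035, 0.999, -0.0], [-0.001, -0.0, -1.0]]
contact_force: [1.3, -0.9, -0.1]
finger_gap: 0.0198
grasp_force: 60.2
time_s: 25.15
position: [0.5907, -0.2914, 0.1574]
ee_rot: [[-0.999, 0.036, 0.008], [0.035, 0.999, -0.004], [-0.008, -0.004, -1.0]]
contact_force: [0.0, 0.5, -0.5]
finger_gap: 0.0437
grasp_force: 0.0
red_brush 0.79 [[0.614, -0.217], [0.709, -0.223], [0.526, -0.211]] mid [ 0.617 -0.217] ang 176.0 place [[0.596, -0.235, 0.022]]
green_brush 0.75 [[0.437, 0.01], [0.538, 0.025], [0.358, -0.001]] mid [0.448 0.012] ang -171.9 place [[0.453, 0.013, 0.001]]
blue_spatula 0.72 [[0.613, -0.276], [0.707, -0.28], [0.523, -0.272]] mid [ 0.615 -0.276] ang 177.3 place [[0.59, -0.287, 0.02]]
red_brush 0.69 px [351. 198.] [350. 169.] [351. 233.] c [ 0.6073 -0.2375] ends [[0.685, -0.24], [0.514, -0.235]] ang 178.5 len 0.172
blue_spatula 0.59 px [371. 176.] [364. 175.] [378. 176.] c [ 0.6653 -0.2942] ends [[0.667, -0.275], [0.664, -0.313]] ang -95.1 len 0.038
green_brush 0.71 px [257. 256.] [253. 226.] [261. 282.] c [0.4598 0.012 ] ends [[0.537, 0.023], [0.392, 0.002]] ang -171.7 len 0.146
yellow_spatula none
strip 0.89 px [168. 190.] [135. 188.] [199. 192.] c [0.6318 0.2403] ends [[0.64, 0.33], [0.625, 0.158]] ang -94.9 len 0.172
rack 0.6 px [167. 192.] [126. 188.] [207. 195.] c [0.628  0.2413] ends [[0.64, 0.355], [0.617, 0.136]] ang -96.0 len 0.22
flour_shaker 0.68 px [218. 137.] [214. 125.] [222. 148.] c [0.7621 0.1039] ends [[0.794, 0.114], [0.731, 0.094]] ang -162.4 len 0.066
{'dx': 3.67, 'dy': 7.43, 'dz': 0.27, 'wz': -1.26, 'q6': -2.039484015709874}
```

```bash
python3 -m inch '[{"gripper":110,"dx":3.5,"dy":7.45,"dz":0.2,"wx":0,"wy":0,"wz":-1.26},{"gripper":110,"dx":3.5,"dy":7.45,"dz":0.2,"wx":0,"wy":0,"wz":-1.26},{"gripper":110,"dx":3.5,"dy":7.45,"dz":0.2,"wx":0,"wy":0,"wz":-1.26},{"gripper":110,"dx":3.5,"dy":7.45,"dz":0.2,"wx":0,"wy":0,"wz":-1.26},{"gripper":110,"dx":3.5,"dy":7.45,"dz":0.2,"wx":0,"wy":0,"wz":-1.26},{"gripper":110,"dx":3.5,"dy":7.45,"dz":0.2,"wx":0,"wy":0,"wz":-1.26},{"gripper":110,"dx":3.5,"dy":7.45,"dz":0.2,"wx":0,"wy":0,"wz":-1.26},{"gripper":110,"dx":3.5,"dy":7.45,"dz":0.2,"wx":0,"wy":0,"wz":-1.26},{"gripper":110,"dx":3.5,"dy":7.45,"dz":0.2,"wx":0,"wy":0,"wz":-1.26}]'
python3 - <<'E'
from h import *
handles();print(mv([.457,.0135,.01],np.radians(98)))
E
```

```text
time_s: 27.02
position: [0.4593, 0.0119, 0.1429]
ee_rot: [[-0.99, -0.138, 0.0], [-0.138, 0.99, -0.0], [-0.0, -0.0, -1.0]]
contact_force: [-0.7, 0.0, 0.6]
finger_gap: 0.0487
grasp_force: 0.0
red_brush 0.8 [[0.618, -0.218], [0.706, -0.224], [0.528, -0.212]] mid [ 0.617 -0.218] ang 176.2 place [[0.592, -0.232, 0.022]]
green_brush 0.83 [[0.434, 0.01], [0.538, 0.023], [0.356, 0.0]] mid [0.447 0.011] ang -172.8 place [[0.454, 0.012, 0.001]]
blue_spatula 0.93 [[0.614, -0.277], [0.707, -0.283], [0.523, -0.271]] mid [ 0.615 -0.277] ang 176.2 place [[0.59, -0.29, 0.021], [0.597, -0.235, -0.001]]
{'dx': 0.04, 'dy': 0.03, 'dz': 3.32, 'wz': 0.0, 'q6': -1.7491836474881404}
```

```bash
python3 -m inch '[{"gripper":110,"dx":0.03,"dy":0.03,"dz":1.2,"wx":0,"wy":0,"wz":0},{"gripper":110,"dx":0.03,"dy":0.03,"dz":2.4,"wx":0,"wy":0,"wz":0},{"gripper":110,"dx":0.03,"dy":0.03,"dz":3.1,"wx":0,"wy":0,"wz":0},{"gripper":110,"dx":0.03,"dy":0.03,"dz":3.35,"wx":0,"wy":0,"wz":0},{"gripper":110,"dx":0.03,"dy":0.03,"dz":3.35,"wx":0,"wy":0,"wz":0},{"gripper":255,"dx":0.03,"dy":0.03,"dz":3.35,"wx":0,"wy":0,"wz":0},{"gripper":255,"dx":0.03,"dy":0.03,"dz":3.35,"wx":0,"wy":0,"wz":0},{"gripper":255,"dx":0.03,"dy":0.03,"dz":3.35,"wx":0,"wy":0,"wz":0},{"gripper":255,"dx":0.03,"dy":0.03,"dz":3.35,"wx":0,"wy":0,"wz":0},{"gripper":255,"dx":0.03,"dy":0.03,"dz":3.35,"wx":0,"wy":0,"wz":0}]' 60;python3 -m inch '[{"gripper":255,"dx":0,"dy":0,"dz":-0.5,"wx":0,"wy":0,"wz":0},{"gripper":255,"dx":0,"dy":0,"dz":-1.5,"wx":0,"wy":0,"wz":1},{"gripper":255,"dx":0,"dy":0,"dz":-2.7,"wx":0,"wy":0,"wz":2},{"gripper":255,"dx":0,"dy":0,"dz":-3,"wx":0,"wy":0,"wz":3},{"gripper":255,"dx":0,"dy":0,"dz":-3,"wx":0,"wy":0,"wz":4},{"gripper":255,"dx":0,"dy":0,"dz":-3,"wx":0,"wy":0,"wz":5},{"gripper":255,"dx":0,"dy":0,"dz":-3,"wx":0,"wy":0,"wz":6},{"gripper":255,"dx":0,"dy":0,"dz":-3,"wx":0,"wy":0,"wz":7},{"gripper":255,"dx":0,"dy":0,"dz":-3,"wx":0,"wy":0,"wz":8},{"gripper":255,"dx":0,"dy":0,"dz":-3,"wx":0,"wy":0,"wz":9},{"gripper":255,"dx":0,"dy":0,"dz":-3,"wx":0,"wy":0,"wz":10},{"gripper":255,"dx":0,"dy":0,"dz":-3,"wx":0,"wy":0,"wz":11},{"gripper":255,"dx":0,"dy":0,"dz":-3,"wx":0,"wy":0,"wz":12},{"gripper":255,"dx":0,"dy":0,"dz":-3,"wx":0,"wy":0,"wz":12}]'
python3 - <<'E'
from h import *
c=np.array([.489,-.342]);u=np.array([np.cos(-.035),np.sin(-.035)])
g=c+.097*u-.005*u;print(g,mv([*g,.11],np.radians(-92)))
E
```

```text
time_s: 28.62
position: [0.4581, 0.0139, 0.0102]
ee_rot: [[-0.99, -0.14, 0.002], [-0.14, 0.99, -0.0], [-0.002, -0.0, -1.0]]
contact_force: [-1.1, 0.6, 13.1]
finger_gap: 0.0198
grasp_force: 58.3
time_s: 30.38
position: [0.4575, 0.014, 0.1296]
ee_rot: [[-0.036, 0.999, 0.001], [0.999, 0.036, -0.0], [-0.0, 0.001, -1.0]]
contact_force: [0.1, -0.0, -0.6]
finger_gap: 0.0194
grasp_force: 59.7
[ 0.58094366 -0.34521934] {'dx': -9.09, 'dy': 2.76, 'dz': 0.5, 'wz': -10.74, 'q6': -0.07210107712273789}
```

```bash
python3 -m inch '[{"gripper":255,"dx":-0.8,"dy":0.2,"dz":0,"wx":0,"wy":0,"wz":1},{"gripper":255,"dx":-1.8,"dy":0.5,"dz":0,"wx":0,"wy":0,"wz":2},{"gripper":255,"dx":-2.8,"dy":0.8,"dz":0,"wx":0,"wy":0,"wz":3},{"gripper":255,"dx":-3.8,"dy":1.1,"dz":0,"wx":0,"wy":0,"wz":4},{"gripper":255,"dx":-4.8,"dy":1.4,"dz":0,"wx":0,"wy":0,"wz":5},{"gripper":255,"dx":-5.8,"dy":1.7,"dz":0,"wx":0,"wy":0,"wz":6},{"gripper":255,"dx":-6.8,"dy":2,"dz":0,"wx":0,"wy":0,"wz":7},{"gripper":255,"dx":-7.8,"dy":2.3,"dz":0,"wx":0,"wy":0,"wz":8},{"gripper":255,"dx":-8.8,"dy":2.6,"dz":0,"wx":0,"wy":0,"wz":9},{"gripper":255,"dx":-9.1,"dy":2.76,"dz":0.2,"wx":0,"wy":0,"wz":10},{"gripper":255,"dx":-9.1,"dy":2.76,"dz":0.5,"wx":0,"wy":0,"wz":11},{"gripper":255,"dx":-9.1,"dy":2.76,"dz":0.5,"wx":0,"wy":0,"wz":11.76},{"gripper":255,"dx":-9.1,"dy":2.76,"dz":0.5,"wx":0,"wy":0,"wz":11.76},{"gripper":255,"dx":-9.1,"dy":2.76,"dz":0.5,"wx":0,"wy":0,"wz":11.76}]'
python3 - <<'E'
from h import *
c=snap('scene','s4.png');print(manip.place_of('green_brush','scene')[:2],mv([.583,-.345,.033],np.radians(88)))
cv2.imwrite('pics/s4c.png',cv2.resize(cv2.imread('pics/s4.png')[170:350,240:460],None,fx=2.5,fy=2.5))
E
```

```text
time_s: 32.12
position: [0.5807, -0.3459, 0.1093]
ee_rot: [[1.0, -0.031, 0.0], [-0.031, -1.0, -0.0], [0.0, 0.0, -1.0]]
contact_force: [-0.2, 1.0, -0.7]
finger_gap: 0.0195
grasp_force: 59.7
[{'centre': [0.5909, -0.3476, 0.1009], 'p': 0.91}] {'dx': 0.06, 'dy': -0.03, 'dz': 1.91, 'wz': 0.01, 'q6': 1.021704381681978}
```

View pics/s4c.png

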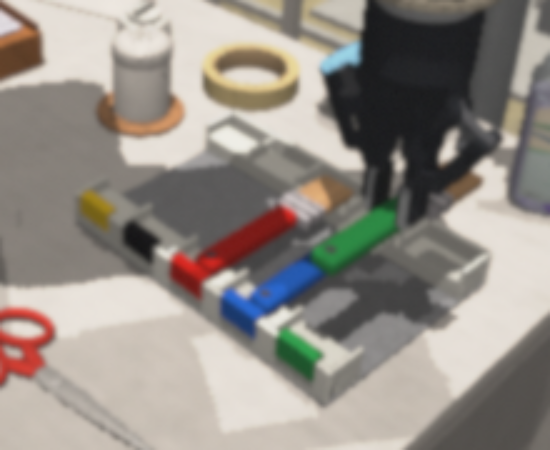

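Red and blue lie at their clips, crop (190,272) and (240,310). Green is held level with its handle towards the clip, so I lower it.

```bash
python3 -m inch '[{"gripper":255,"dx":0,"dy":0,"dz":0.8,"wx":0,"wy":0,"wz":0},{"gripper":255,"dx":0,"dy":0,"dz":1.5,"wx":0,"wy":0,"wz":0},{"gripper":255,"dx":0,"dy":0,"dz":1.75,"wx":0,"wy":0,"wz":0},{"gripper":255,"dx":0,"dy":0,"dz":1.9,"wx":0,"wy":0,"wz":0},{"gripper":255,"dx":0,"dy":0,"dz":1.92,"wx":0,"wy":0,"wz":0},{"gripper":255,"dx":0,"dy":0,"dz":1.92,"wx":0,"wy":0,"wz":0}]';python3 -m inch '[{"gripper":125,"dx":0,"dy":0,"dz":0,"wx":0,"wy":0,"wz":0},{"gripper":125,"dx":0,"dy":0,"dz":0,"wx":0,"wy":0,"wz":0},{"gripper":125,"dx":0,"dy":0,"dz":0,"wx":0,"wy":0,"wz":0},{"gripper":125,"dx":0,"dy":0,"dz":0,"wx":0,"wy":0,"wz":0},{"gripper":125,"dx":0,"dy":0,"dz":-0.5,"wx":0,"wy":0,"wz":0},{"gripper":125,"dx":0,"dy":0,"dz":-1.5,"wx":0,"wy":0,"wz":0},{"gripper":125,"dx":0,"dy":0,"dz":-3,"wx":0,"wy":0,"wz":0},{"gripper":125,"dx":0,"dy":0,"dz":-3,"wx":0,"wy":0,"wz":0}]'
python3 - <<'E'
from h import *
handles()
print(manip.place_of('strip','scene')[:1],manip.place_of('rack','scene')[:1])
snap('top','t5.png');print(manip.place_of('strip','top')[:1],manip.place_of('rack','top')[:1])
tools()
print(mv([.636,.265,.157],np.radians(0)))
E
```

```text
time_s: 32.98
position: [0.581, -0.3462, 0.0329]
ee_rot: [[0.999, -0.035, 0.001], [-0.035, -0.999, -0.001], [0.001, 0.001, -1.0]]
contact_force: [-1.1, -0.0, -0.7]
finger_gap: 0.0199
grasp_force: 59.7
time_s: 33.98
position: [0.5833, -0.3476, 0.1588]
ee_rot: [[0.999, -0.036, 0.008], [-0.035, -0.999, -0.005], [0.008, 0.005, -1.0]]
contact_force: [-0.0, -0.3, 0.4]
finger_gap: 0.0433
grasp_force: 0.0
red_brush 0.76 [[0.616, -0.217], [0.708, -0.222], [0.525, -0.211]] mid [ 0.617 -0.217] ang 176.5 place [[0.594, -0.232, 0.018], [0.628, 0.252, -0.001]]
green_brush 0.69 [[0.612, -0.334], [0.702, -0.342], [0.522, -0.326]] mid [ 0.612 -0.334] ang 174.8 place [[0.587, -0.346, 0.023]]
blue_spatula 0.72 [[0.611, -0.276], [0.703, -0.28], [0.523, -0.271]] mid [ 0.613 -0.276] ang 177.0 place [[0.593, -0.291, 0.019], [0.498, -0.174, 0.03]]
[{'centre': [0.632, 0.2502, 0.0466], 'p': 0.81}] [{'centre': [0.6332, 0.253, -0.0025], 'p': 0.72}]
[{'centre': [0.6289, 0.2519, 0.0422], 'p': 0.64}] [{'centre': [0.6332, 0.2506, 0.0045], 'p': 0.85}]
red_brush 0.66 px [351. 198.] [350. 169.] [351. 234.] c [ 0.607  -0.2368] ends [[0.685, -0.239], [0.511, -0.235]] ang 178.8 len 0.174
blue_spatula 0.56 px [373. 199.] [371. 170.] [374. 235.] c [ 0.6026 -0.2952] ends [[0.682, -0.295], [0.507, -0.295]] ang 180.0 len 0.175
green_brush 0.62 px [393. 199.] [394. 171.] [393. 234.] c [ 0.601 -0.351] ends [[0.677, -0.357], [0.509, -0.345]] ang 176.0 len 0.169
yellow_spatula none
strip 0.95 px [167. 190.] [135. 188.] [198. 192.] c [0.6321 0.2435] ends [[0.639, 0.329], [0.625, 0.161]] ang -94.6 len 0.169
rack 0.58 px [168. 191.] [126. 187.] [207. 195.] c [0.629  0.2391] ends [[0.642, 0.354], [0.617, 0.136]] ang -96.6 len 0.219
flour_shaker 0.88 px [261. 174.] [255. 161.] [267. 187.] c [ 0.6622 -0.0038] ends [[0.695, 0.01], [0.627, -0.019]] ang -157.0 len 0.073
{'dx': 0.84, 'dy': -15.31, 'dz': -0.12, 'wz': 11.0, 'q6': 1.0242098779613271}
```

```bash
python3 - <<'E'
from h import *
print(mv([.635,.287,.12],np.radians(-5.2)))
E
```

```text
{'dx': 0.8, 'dy': -15.86, 'dz': 0.8, 'wz': -10.85, 'q6': 1.0242098779613271}
```

View pics/t5.png

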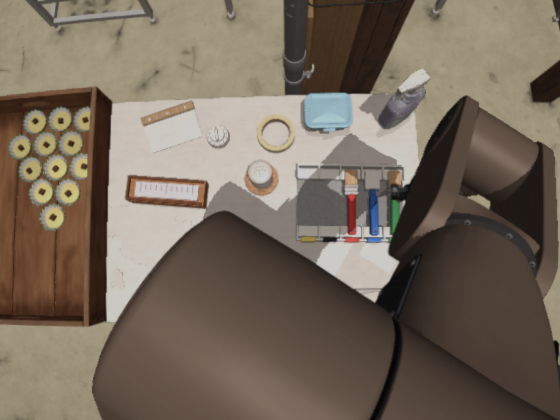

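The top view shows red, blue and green in their compartments at px x≈351, 374 and 395. The shaker is on the coaster at (261,174) and the strip still lies centred in its rack at (167,190). Next I move the shut fingers over the strip's rear part.

```bash
python3 -m inch '[{"gripper":255,"dx":0.8,"dy":-15.86,"dz":0,"wx":0,"wy":0,"wz":-10.85},{"gripper":255,"dx":0.8,"dy":-15.86,"dz":0,"wx":0,"wy":0,"wz":-10.85},{"gripper":255,"dx":0.8,"dy":-15.86,"dz":0,"wx":0,"wy":0,"wz":-10.85},{"gripper":255,"dx":0.8,"dy":-15.86,"dz":0,"wx":0,"wy":0,"wz":-10.85},{"gripper":255,"dx":0.8,"dy":-15.86,"dz":0,"wx":0,"wy":0,"wz":-10.85},{"gripper":255,"dx":0.8,"dy":-15.86,"dz":0,"wx":0,"wy":0,"wz":-10.85},{"gripper":255,"dx":0.8,"dy":-15.86,"dz":0,"wx":0,"wy":0,"wz":-10.85},{"gripper":255,"dx":0.8,"dy":-15.86,"dz":0,"wx":0,"wy":0,"wz":-10.85},{"gripper":255,"dx":0.8,"dy":-15.86,"dz":0,"wx":0,"wy":0,"wz":-10.85},{"gripper":255,"dx":0.8,"dy":-15.86,"dz":0,"wx":0,"wy":0,"wz":-10.85},{"gripper":255,"dx":0.8,"dy":-15.86,"dz":0,"wx":0,"wy":0,"wz":-10.85},{"gripper":255,"dx":0.8,"dy":-15.86,"dz":0,"wx":0,"wy":0,"wz":-10.85},{"gripper":255,"dx":0.8,"dy":-15.86,"dz":0.8,"wx":0,"wy":0,"wz":-10.85},{"gripper":255,"dx":0.8,"dy":-15.86,"dz":0.8,"wx":0,"wy":0,"wz":-10.85},{"gripper":255,"dx":0.8,"dy":-15.86,"dz":0.8,"wx":0,"wy":0,"wz":-10.85}]' 100
python3 -c "
from h import *
print(mv([.635,.287,.056],np.radians(-5.2)),mv([.635,.287,.049],np.radians(-5.2)))"
```

```text
time_s: 36.85
position: [0.6356, 0.2859, 0.1209]
ee_rot: [[0.093, 0.996, 0.0], [0.996, -0.093, -0.0], [-0.0, 0.0, -1.0]]
contact_force: [-0.4, 1.1, -0.3]
finger_gap: 0.0
grasp_force: 0.0
{'dx': 0.03, 'dy': -0.02, 'dz': 1.62, 'wz': -0.01, 'q6': 0.4720271669717836} {'dx': 0.03, 'dy': -0.02, 'dz': 1.8, 'wz': -0.01, 'q6': 0.4720271669717836}
```

```bash
python3 -m inch '[{"gripper":255,"dx":0.03,"dy":0,"dz":1,"wx":0,"wy":0,"wz":0},{"gripper":255,"dx":0.03,"dy":0,"dz":1.5,"wx":0,"wy":0,"wz":0},{"gripper":255,"dx":0.03,"dy":0,"dz":1.65,"wx":0,"wy":0,"wz":0},{"gripper":255,"dx":0.03,"dy":0,"dz":1.75,"wx":0,"wy":0,"wz":0},{"gripper":255,"dx":0.03,"dy":0,"dz":1.8,"wx":0,"wy":0,"wz":0},{"gripper":255,"dx":0.03,"dy":0,"dz":1.8,"wx":0,"wy":0,"wz":0}]'
```

```text
time_s: 37.6
position: [0.6358, 0.2884, 0.0491]
ee_rot: [[0.091, 0.996, 0.001], [0.996, -0.091, 0.0], [0.001, 0.001, -1.0]]
contact_force: [-1.3, -0.3, 3.9]
finger_gap: -0.0002
grasp_force: 2.1
```

```bash
python3 -m inch '[{"gripper":255,"dx":0,"dy":0,"dz":0.05,"wx":0,"wy":0,"wz":0},{"gripper":255,"dx":0,"dy":0,"dz":0.05,"wx":0,"wy":0,"wz":0}]'
```

```text
time_s: 37.85
position: [0.6359, 0.2884, 0.0489]
ee_rot: [[0.091, 0.996, 0.002], [0.996, -0.091, 0.001], [0.001, 0.002, -1.0]]
contact_force: [-9.2, -4.7, 30.6]
finger_gap: -0.0002
grasp_force: 15.4
```

```bash
python3 -m inch '[{"gripper":255,"dx":0,"dy":0,"dz":-0.02,"wx":0,"wy":0,"wz":0},{"gripper":255,"dx":-0.15,"dy":0,"dz":-0.02,"wx":0,"wy":0,"wz":0},{"gripper":255,"dx":-0.3,"dy":0,"dz":-0.02,"wx":0,"wy":0,"wz":0},{"gripper":255,"dx":-0.5,"dy":0,"dz":-0.02,"wx":0,"wy":0,"wz":0},{"gripper":255,"dx":-0.5,"dy":0,"dz":-0.02,"wx":0,"wy":0,"wz":0}]'
python3 - <<'E'
from h import *
snap('scene');print(manip.place_of('strip','scene')[:1]);c=snap('top');print(manip.place_of('strip','top')[:1])
E
```

```text
time_s: 38.48
position: [0.6352, 0.2689, 0.049]
ee_rot: [[0.092, 0.996, 0.004], [0.996, -0.092, 0.002], [0.002, 0.004, -1.0]]
contact_force: [0.4, 2.0, 13.6]
finger_gap: -0.0
grasp_force: 6.8
[{'centre': [0.628, 0.2303, 0.0461], 'p': 0.65}]
[{'centre': [0.6301, 0.2283, 0.0428], 'p': 0.74}]
```

```bash
python3 -m inch '[{"gripper":255,"dx":-0.15,"dy":0,"dz":0,"wx":0,"wy":0,"wz":0},{"gripper":255,"dx":-0.35,"dy":0,"dz":0,"wx":0,"wy":0,"wz":0},{"gripper":255,"dx":-0.55,"dy":0,"dz":0,"wx":0,"wy":0,"wz":0},{"gripper":255,"dx":-0.75,"dy":0,"dz":0,"wx":0,"wy":0,"wz":0},{"gripper":255,"dx":-0.95,"dy":0,"dz":0,"wx":0,"wy":0,"wz":0},{"gripper":255,"dx":-1.15,"dy":0,"dz":0,"wx":0,"wy":0,"wz":0},{"gripper":255,"dx":-1.25,"dy":0,"dz":0,"wx":0,"wy":0,"wz":0},{"gripper":255,"dx":-1.25,"dy":0,"dz":0,"wx":0,"wy":0,"wz":0}]'
python3 - <<'E'
from h import *
snap('scene','s6.png');print(manip.place_of('strip','scene')[:1]);c=snap('top','t6.png');print(manip.place_of('strip','top')[:1]);tools()
a=cv2.resize(cv2.imread('pics/s6.png')[130:230,170:290],(600,500),interpolation=3)
cv2.imwrite('pics/s6c.png',a)
E
```

```text
time_s: 39.67
position: [0.6309, 0.2193, 0.049]
ee_rot: [[0.091, 0.996, 0.004], [0.996, -0.091, 0.002], [0.002, 0.004, -1.0]]
contact_force: [0.6, 3.0, 13.9]
finger_gap: 0.0001
grasp_force: 7.1
[{'centre': [0.6235, 0.1812, 0.0443], 'p': 0.71}]
[{'centre': [0.6254, 0.1804, 0.0439], 'p': 0.77}]
red_brush 0.61 px [338. 294.] [314. 297.] [381. 289.] c [ 0.3571 -0.1952] ends [[0.351, -0.134], [0.367, -0.307]] ang -84.7 len 0.174
blue_spatula 0.64 px [373. 199.] [371. 171.] [375. 235.] c [ 0.6016 -0.2963] ends [[0.679, -0.296], [0.507, -0.297]] ang -179.5 len 0.173
green_brush 0.77 px [394. 200.] [394. 171.] [394. 235.] c [ 0.5974 -0.3526] ends [[0.677, -0.357], [0.506, -0.348]] ang 177.0 len 0.172
yellow_spatula 0.52 px [308. 239.] [301. 239.] [315. 239.] c [ 0.5013 -0.1203] ends [[0.502, -0.103], [0.501, -0.14]] ang -92.3 len 0.037
strip 0.88 px [201. 192.] [175. 190.] [224. 194.] c [0.6247 0.1528] ends [[0.632, 0.22], [0.618, 0.092]] ang -96.3 len 0.129
rack 0.71 px [191. 195.] [192. 178.] [191. 207.] c [0.6183 0.1784] ends [[0.662, 0.178], [0.586, 0.179]] ang 178.8 len 0.076
flour_shaker 0.76 px [260. 174.] [256. 160.] [265. 187.] c [ 0.6625 -0.0035] ends [[0.697, 0.008], [0.627, -0.015]] ang -161.7 len 0.075
```

View pics/s6c.png

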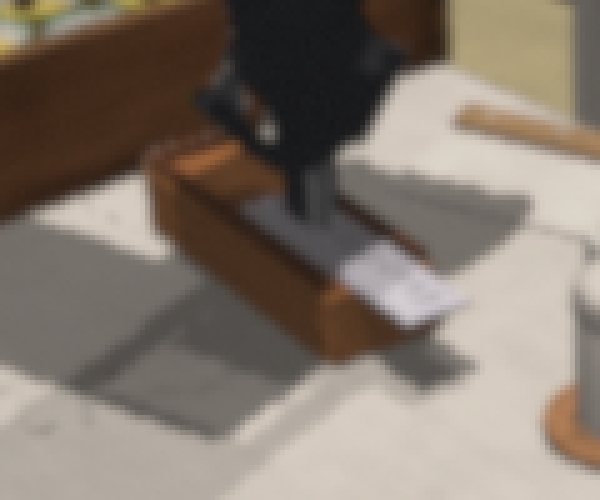

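The strip sticks out of the open end, with its front end at crop (435,310). I slide it 20 mm further and lift off.

```bash
python3 -m inch '[{"gripper":255,"dx":-0.15,"dy":0,"dz":0,"wx":0,"wy":0,"wz":0},{"gripper":255,"dx":-0.35,"dy":0,"dz":0,"wx":0,"wy":0,"wz":0},{"gripper":255,"dx":-0.5,"dy":0,"dz":0,"wx":0,"wy":0,"wz":0},{"gripper":255,"dx":-0.5,"dy":0,"dz":0,"wx":0,"wy":0,"wz":0},{"gripper":255,"dx":-0.5,"dy":0,"dz":-0.1,"wx":0,"wy":0,"wz":0},{"gripper":255,"dx":-0.5,"dy":0,"dz":-0.5,"wx":0,"wy":0,"wz":0},{"gripper":60,"dx":-0.5,"dy":0,"dz":-1.7,"wx":0,"wy":0,"wz":0},{"gripper":60,"dx":-0.5,"dy":0,"dz":-2.2,"wx":0,"wy":0,"wz":0},{"gripper":60,"dx":-0.5,"dy":0,"dz":-2.2,"wx":0,"wy":0,"wz":0}]'
python3 - <<'E'
from h import *
a=snap('top','t7.png');m1=manip.masks_of('strip','top')[0]['mask'];p=manip.place_of('strip','top')[:1]
b=snap('scene');m2=manip.masks_of('strip','scene')[0]['mask'];print(p,manip.place_of('strip','scene')[:1],manip.place_of('rack','scene')[:1])
A=axis(m1);B=axis(m2)
print('top ends',onz(a,A,.049).round(3).tolist());print('scene ends',onz(b,B,.049).round(3).tolist())
for e in (1,2): print(min([tri(a,A[e],b,B[k]) for k in(1,2)],key=lambda t:t[1]))
print(mv([.616,.112,.136],np.radians(-5.5)))
E
```

```text
time_s: 41.4
position: [0.6281, 0.1988, 0.1372]
ee_rot: [[0.091, 0.996, 0.003], [0.996, -0.091, 0.001], [0.001, 0.003, -1.0]]
contact_force: [-0.1, -0.3, -1.0]
finger_gap: 0.0542
grasp_force: 0.0
[{'centre': [0.6244, 0.1602, 0.0425], 'p': 0.7}] [{'centre': [0.6247, 0.1591, 0.0486], 'p': 0.71}] [{'centre': [0.6338, 0.2523, -0.0012], 'p': 0.77}]
top ends [[0.625, 0.15, 0.049], [0.634, 0.228, 0.049], [0.616, 0.073, 0.049]]
scene ends [[0.621, 0.152, 0.049], [0.626, 0.249, 0.049], [0.617, 0.064, 0.049]]
(array([0.62498773, 0.23110232, 0.05654918]), np.float64(0.01802296060343003))
(array([0.61927832, 0.07157428, 0.04446135]), np.float64(0.0053779591710251965))
{'dx': -2.17, 'dy': -0.07, 'dz': -0.05, 'wz': 0.03, 'q6': 0.35197941966877033}
```

```bash
python3 -m inch '[{"gripper":40,"dx":-1,"dy":-0.03,"dz":0,"wx":0,"wy":0,"wz":0},{"gripper":40,"dx":-2.05,"dy":0.04,"dz":0,"wx":0,"wy":0,"wz":0},{"gripper":40,"dx":-2.05,"dy":0.04,"dz":0,"wx":0,"wy":0,"wz":0},{"gripper":40,"dx":-2.05,"dy":0.04,"dz":1,"wx":0,"wy":0,"wz":0},{"gripper":40,"dx":-2.05,"dy":0.04,"dz":1,"wx":0,"wy":0,"wz":0}]'; python3 - <<'E'
from h import *
print(mv([.6205,.117,.034],np.radians(-5.5)))
b=snap('scene');print(manip.place_of('strip','scene')[:1])
E
```

```text
time_s: 42.38
position: [0.6191, 0.1168, 0.0924]
ee_rot: [[0.091, 0.996, -0.005], [0.996, -0.091, -0.001], [-0.001, -0.005, -1.0]]
contact_force: [-0.5, 0.6, 0.4]
finger_gap: 0.0722
grasp_force: 0.0
{'dx': 0.01, 'dy': 0.04, 'dz': 1.46, 'wz': 0.03, 'q6': 0.22964466310569556}
[{'centre': [0.623, 0.1565, 0.0487], 'p': 0.75}]
```

Now I descend, close and check before lifting.

```bash
python3 -m inch '[{"gripper":40,"dx":0,"dy":0.02,"dz":0.7,"wx":0,"wy":0,"wz":0},{"gripper":40,"dx":0,"dy":0.02,"dz":1.3,"wx":0,"wy":0,"wz":0},{"gripper":40,"dx":0,"dy":0.02,"dz":1.45,"wx":0,"wy":0,"wz":0},{"gripper":40,"dx":0,"dy":0.02,"dz":1.45,"wx":0,"wy":0,"wz":0},{"gripper":255,"dx":0,"dy":0.02,"dz":1.45,"wx":0,"wy":0,"wz":0},{"gripper":255,"dx":0,"dy":0.02,"dz":1.45,"wx":0,"wy":0,"wz":0},{"gripper":255,"dx":0,"dy":0.02,"dz":1.45,"wx":0,"wy":0,"wz":0},{"gripper":255,"dx":0,"dy":0.02,"dz":1.45,"wx":0,"wy":0,"wz":0},{"gripper":255,"dx":0,"dy":0.02,"dz":1.45,"wx":0,"wy":0,"wz":0},{"gripper":255,"dx":0,"dy":0.02,"dz":1.45,"wx":0,"wy":0,"wz":0}]' 60; python3 -c "
from h import *
b=snap('scene');print(manip.place_of('strip','scene')[:1])"
```

```text
time_s: 43.72
position: [0.6225, 0.1167, 0.0375]
ee_rot: [[0.091, 0.996, 0.001], [0.996, -0.091, 0.0], [0.0, 0.001, -1.0]]
contact_force: [1.2, -0.4, 6.8]
finger_gap: 0.0379
grasp_force: 59.5
[{'centre': [0.6246, 0.1617, 0.0491], 'p': 0.82}]
```

```bash
python3 -m inch '[{"gripper":255,"dx":0,"dy":0,"dz":-0.2,"wx":0,"wy":0,"wz":0},{"gripper":255,"dx":0,"dy":0,"dz":-0.6,"wx":0,"wy":0,"wz":0},{"gripper":255,"dx":0,"dy":0,"dz":-1.4,"wx":0,"wy":0,"wz":0},{"gripper":255,"dx":0,"dy":0,"dz":-2.2,"wx":0,"wy":0,"wz":0},{"gripper":255,"dx":0,"dy":0,"dz":-2.4,"wx":0,"wy":0,"wz":0},{"gripper":255,"dx":0,"dy":0,"dz":-2.4,"wx":0,"wy":0,"wz":0}]' 80; python3 - <<'E'
from h import *
snap('scene','s8.png');print(manip.place_of('strip','scene')[:1])
cv2.imwrite('pics/s8c.png',cv2.resize(cv2.imread('pics/s8.png')[100:240,170:330],(640,560),interpolation=3))
c=np.array([.4965,-.1725]);u=np.array([np.cos(-.035),np.sin(-.035)])
g=c+(.098-.042)*u;print(g,mv([*g,.133],np.radians(-92)))
E
```

```text
time_s: 44.58
position: [0.6221, 0.1167, 0.1335]
ee_rot: [[0.091, 0.996, 0.001], [0.996, -0.091, 0.0], [0.0, 0.001, -1.0]]
contact_force: [-0.1, -0.2, -1.8]
finger_gap: 0.0369
grasp_force: 80.0
[{'centre': [0.6247, 0.1597, 0.1409], 'p': 0.6}]
[ 0.5524657 -0.1744596] {'dx': -7.4, 'dy': -1.05, 'dz': -0.02, 'wz': 10.85, 'q6': 0.22889268154866302}
```

View pics/s8c.png

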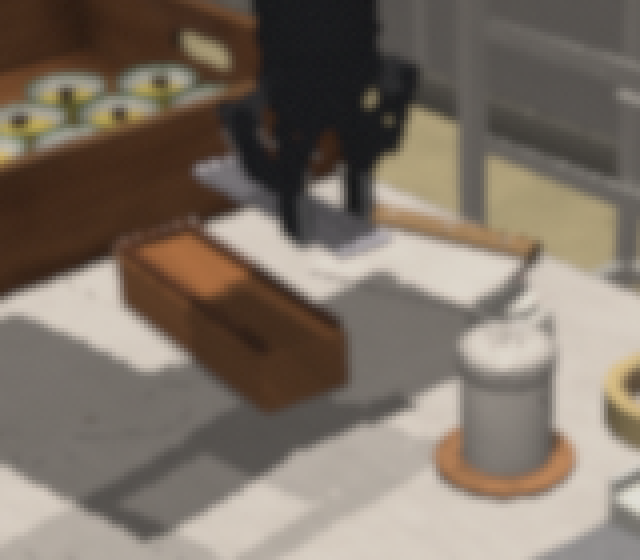

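The strip is held level above the rack, with its ends at crop (205,175) and (380,240). Now I carry it over while turning it.

```bash
python3 -m inch '[{"gripper":255,"dx":-0.5,"dy":-0.1,"dz":0,"wx":0,"wy":0,"wz":0.8},{"gripper":255,"dx":-1.2,"dy":-0.2,"dz":0,"wx":0,"wy":0,"wz":1.8},{"gripper":255,"dx":-1.9,"dy":-0.3,"dz":0,"wx":0,"wy":0,"wz":2.8},{"gripper":255,"dx":-2.6,"dy":-0.4,"dz":0,"wx":0,"wy":0,"wz":3.8},{"gripper":255,"dx":-3.3,"dy":-0.5,"dz":0,"wx":0,"wy":0,"wz":4.8},{"gripper":255,"dx":-4,"dy":-0.6,"dz":0,"wx":0,"wy":0,"wz":5.8},{"gripper":255,"dx":-4.7,"dy":-0.7,"dz":0,"wx":0,"wy":0,"wz":6.8},{"gripper":255,"dx":-5.4,"dy":-0.8,"dz":0,"wx":0,"wy":0,"wz":7.8},{"gripper":255,"dx":-6.1,"dy":-0.9,"dz":0,"wx":0,"wy":0,"wz":8.8},{"gripper":255,"dx":-6.8,"dy":-1,"dz":0,"wx":0,"wy":0,"wz":9.8},{"gripper":255,"dx":-7.2,"dy":-1.05,"dz":0,"wx":0,"wy":0,"wz":10.5},{"gripper":255,"dx":-7.4,"dy":-1.05,"dz":0,"wx":0,"wy":0,"wz":10.85},{"gripper":255,"dx":-7.4,"dy":-1.05,"dz":0,"wx":0,"wy":0,"wz":10.85},{"gripper":255,"dx":-7.4,"dy":-1.05,"dz":0,"wx":0,"wy":0,"wz":10.85}]'
python3 - <<'E'
from h import *
c=snap('scene','s9.png');r=manip.masks_of('strip','scene');print(manip.place_of('strip','scene')[:1],manip.place_of('clip_black','scene')[:1])
z=manip.get_state()['position'][2]+.0115
if r: P=onz(c,axis(r[0]['mask']),z);d=P[2]-P[1];print(P.round(3).tolist(),np.degrees(np.arctan2(d[1],d[0])))
print(mv([.5525,-.1745,.014],np.radians(-92)))
cv2.imwrite('pics/s9c.png',cv2.resize(cv2.imread('pics/s9.png')[170:350,240:460],None,fx=2.7,fy=2.7,interpolation=3))
E
```

```text
time_s: 46.42
position: [0.5531, -0.1736, 0.1326]
ee_rot: [[0.999, -0.034, -0.0], [-0.034, -0.999, 0.0], [-0.0, -0.0, -1.0]]
contact_force: [-0.4, 0.4, -1.5]
finger_gap: 0.0368
grasp_force: 80.0
[{'centre': [0.5968, -0.1707, 0.1422], 'p': 0.75}] [{'centre': [0.633, 0.2554, -0.0027], 'p': 0.75}]
[[0.582, -0.18, 0.144], [0.681, -0.185, 0.144], [0.499, -0.176, 0.144]] 176.97833088262308
{'dx': -0.02, 'dy': 0.02, 'dz': 2.97, 'wz': 0.0, 'q6': 1.2484515482098117}
```

View pics/s9c.png

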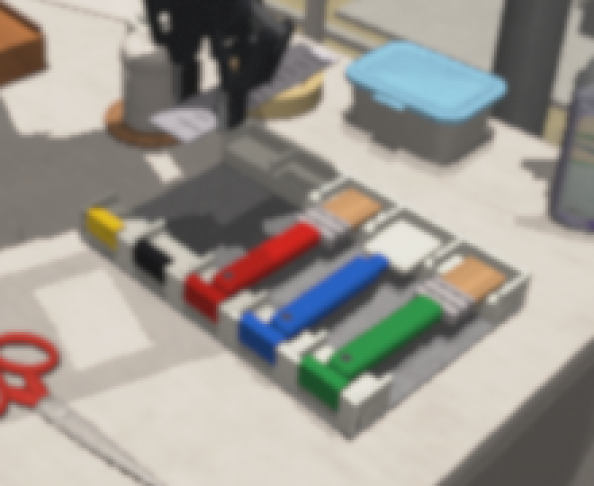

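All three tools lie at their clips: red at crop (215,290), blue (270,325) and green (330,370). The strip is level above the black compartment.

```bash
python3 -m inch '[{"gripper":255,"dx":-0.05,"dy":0,"dz":1,"wx":0,"wy":0,"wz":0},{"gripper":255,"dx":-0.05,"dy":0,"dz":2,"wx":0,"wy":0,"wz":0},{"gripper":255,"dx":-0.05,"dy":0,"dz":2.5,"wx":0,"wy":0,"wz":0},{"gripper":255,"dx":-0.05,"dy":0,"dz":2.75,"wx":0,"wy":0,"wz":0},{"gripper":255,"dx":-0.05,"dy":0,"dz":2.88,"wx":0,"wy":0,"wz":0},{"gripper":255,"dx":-0.05,"dy":0,"dz":2.92,"wx":0,"wy":0,"wz":0},{"gripper":255,"dx":-0.05,"dy":0,"dz":2.92,"wx":0,"wy":0,"wz":0}]'
python3 -c "
from h import *
c=snap('scene');print(manip.place_of('strip','scene')[:1])"
```

```text
time_s: 47.5
position: [0.5515, -0.1743, 0.0167]
ee_rot: [[0.999, -0.035, 0.001], [-0.035, -0.999, -0.0], [0.001, 0.0, -1.0]]
contact_force: [-0.5, 0.1, -0.3]
finger_gap: 0.0368
grasp_force: 80.1
[{'centre': [0.5939, -0.1731, 0.0278], 'p': 0.65}]
```

```bash
python3 -m inch '[{"gripper":255,"dx":0,"dy":0,"dz":0.04,"wx":0,"wy":0,"wz":0},{"gripper":255,"dx":0,"dy":0,"dz":0.04,"wx":0,"wy":0,"wz":0},{"gripper":110,"dx":0,"dy":0,"dz":0.04,"wx":0,"wy":0,"wz":0},{"gripper":110,"dx":0,"dy":0,"dz":0.04,"wx":0,"wy":0,"wz":0},{"gripper":110,"dx":0,"dy":0,"dz":0.04,"wx":0,"wy":0,"wz":0},{"gripper":110,"dx":0,"dy":0,"dz":0.04,"wx":0,"wy":0,"wz":0}]'; python3 -m inch '[{"gripper":110,"dx":0,"dy":0,"dz":-0.3,"wx":0,"wy":0,"wz":0},{"gripper":110,"dx":0,"dy":0,"dz":-1,"wx":0,"wy":0,"wz":0},{"gripper":110,"dx":0,"dy":0,"dz":-2.5,"wx":0,"wy":0,"wz":0},{"gripper":110,"dx":0,"dy":0,"dz":-4,"wx":0,"wy":0,"wz":0},{"gripper":110,"dx":-0.5,"dy":-4,"dz":-4.5,"wx":0,"wy":0,"wz":0},{"gripper":110,"dx":-0.5,"dy":-6,"dz":-4.5,"wx":0,"wy":0,"wz":0},{"gripper":110,"dx":-0.5,"dy":-6,"dz":-4.5,"wx":0,"wy":0,"wz":0},{"gripper":110,"dx":-0.5,"dy":-6,"dz":-4.5,"wx":0,"wy":0,"wz":0},{"gripper":110,"dx":-0.5,"dy":-6,"dz":-4.5,"wx":0,"wy":0,"wz":0}]'
python3 - <<'E'
from h import *
a=snap('top','t10.png');A={n:manip.place_of(n,'top')[:1] for n in('strip','red_brush','blue_spatula','green_brush','flour_shaker','clip_black')}
c=snap('scene','s10.png')
for n in A: print(n,*[(np.round(x['centre'],3).tolist(),round(x['p'],2)) for x in A[n]+manip.place_of(n,'scene')[:1]])
r=manip.masks_of('strip','top');P=onz(a,axis(r[0]['mask']),.026);print(P.round(3).tolist())
x=cv2.resize(cv2.imread('pics/t10.png')[120:260,230:430],(600,420),interpolation=3)
cv2.imwrite('pics/t10c.png',x);cv2.imwrite('pics/s10c.png',cv2.resize(cv2.imread('pics/s10.png')[170:350,240:460],None,fx=2.7,fy=2.7,interpolation=3))
E
```

```text
time_s: 48.35
position: [0.5511, -0.1742, 0.0144]
ee_rot: [[0.999, -0.036, -0.0], [-0.036, -0.999, 0.0], [-0.0, -0.0, -1.0]]
contact_force: [0.0, -0.4, -0.3]
finger_gap: 0.0482
grasp_force: 0.0
time_s: 49.48
position: [0.5394, 0.0697, 0.1956]
ee_rot: [[1.0, -0.031, 0.001], [-0.031, -1.0, 0.001], [0.001, -0.001, -1.0]]
contact_force: [-0.2, 0.2, 0.1]
finger_gap: 0.0488
grasp_force: 0.0
strip ([0.593, -0.174, 0.017], 0.92) ([0.597, -0.174, 0.024], 0.7)
red_brush ([0.595, -0.229, 0.022], 0.67) ([0.594, -0.234, 0.023], 0.7)
blue_spatula ([0.591, -0.289, 0.022], 0.87) ([0.588, -0.29, 0.022], 0.8)
green_brush ([0.591, -0.346, 0.02], 0.66) ([0.592, -0.346, 0.023], 0.73)
flour_shaker ([0.663, 0.001, 0.001], 0.69) ([0.666, 0.0, 0.006], 0.84)
clip_black ([0.499, -0.172, 0.027], 0.42) ([0.501, -0.169, 0.032], 0.73)
[[0.594, -0.176, 0.026], [0.681, -0.176, 0.026], [0.511, -0.177, 0.026]]
```

View pics/s10c.png

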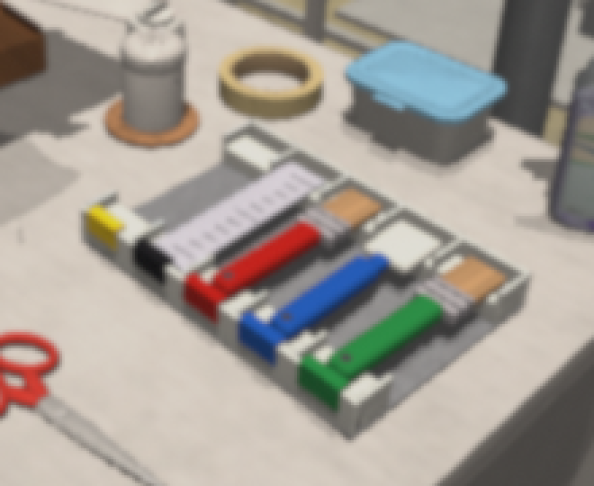

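The strip lies flat at the black clip, crop (240,215). Red, blue and green lie at their clips, and the shaker stands on the coaster at (153,85). Nothing is touching the robot, so I hand in.

```bash
python3 -c "
from bench import manip
print(manip.sign_off())"
```

```text
the job is handed in; nothing more can be done
None
```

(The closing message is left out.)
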